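# Set electrodes to length on a click-dial alignment bench

## Robot

A 6-joint arm with a two-finger parallel gripper is mounted at the origin on a cart in front of the work surface, level with it; the furniture and walls round the work are solid. World frame = base frame: x ahead of the robot, y to its left, z up, the work surface at z = 0. Lengths are in m, angles in rad, forces in N, time in s.
With the tool pointing down it reaches from about 0.425 to 0.95 m from the base axis. Payload 14.7 kg.
Tool frame: the origin (TCP) lies midway between the tips of the shut fingers; the grasp point (between the pads) lies 19 mm behind it; z points along the fingers, y is the line along which they close (so a half turn about z gives the same grasp; the last joint's range is limited). The gripper opens to 85 mm and grips with 20 to 120 N. Pads are 22 mm wide; open, the fingers measure 114 mm over their backs; the gripper's body (76 mm by 85 mm) begins 54 mm behind the grasp point. The pads swing forward as they close: fully open they stand 13 mm farther back than shut.
Start: joints at [-1.388, 0.48, 1.596, -0, 1.065, -0.047], TCP at [0.148, -0.633, 0.231] pointing down, gripper open.
Joint ranges: [-2.75, 2.75], [-0.82, 2.05], [0.23, 2.67], [-1.56, 4.7], [0.09, 2.69], [-2.92, 2.92]. Speed limits (rad/s): [1.89, 1.89, 2.39, 3.01, 3.01, 3.01].

## Interface

Orientations are given as a rotation vector (axis times angle).
In Python, from bench import get_obs, camera, hand_in gives the robot as it stands.
- The arm moves only by the tool arm_command, never from a script. Its argument "motion" is a list of rows, each a list of 3 entries, a list of its own where there are three numbers: the opening, from 0 (shut) to 1 (fully open), then the shift along the world's x, y, z normalised to -1 to 1, where 1 is 0.5 m, then the turn, a rotation vector about the world's x, y, z normalised to -1 to 1, where 1 is 45 degrees. A call has 1 to 20 rows; each row is the pose to reach, as a shift and turn from the pose commanded when the call began; what a row does not reach only later rows make up. A row lasts 1/10 s, in which the tool goes at most 50 mm and 8.59 degrees, less where a joint would pass 70% of its speed; a pose out of reach is approached as far as the arm can. A call with a number of a shift or a turn outside -1 to 1 is refused whole. A call with a gripper value outside its range is refused whole. The fingers move at their own pace and stop on an object; "grip_force" is the grip in N (left out, the last holds). Time passes only in rows, so rows that repeat a pose let the fingers close. It gives the time, the measured TCP pose, the force, the opening and the grip force at its end, in the units of the state.
- get_obs(): the state, without advancing time (a new reading comes with each control period).
- camera(name): name is "scene" or "top" or "wrist"; returns a dict with "frame" (420x560x3 uint8, red, green, blue), "depth" (420x560 float32, m along the optical axis (not along the pixel's ray), 0 where there is no reading), "fx", "fy", "cx", "cy" (pixels), "rvec" (rotation vector, rad) and "tvec" (3), from world to camera coordinates, as OpenCV has them; the wrist camera has in their place "mount" (4x4, takes a point from camera to tool coordinates, whose origin is the TCP and whose axes are the flange's). Camera axes: x right, y down, z forward; pixel columns grow to the right and rows downward; lengths in m; the calibration is good to about 2 mm. A picture is of the moment at which its call begins: read the wrist's pose just before it.
- hand_in(): hands the job in; it is judged then, once.
The state is a dict: "t": time; "qpos": joint angles; "qvel": joint speeds; "tau": joint torques, N m; "tool_pos": TCP position; "tcp_rot": TCP orientation; "contact_force": force on the tool from outside, world axes, zero at the start; "ft_torque": the same for the moment, N m; "finger_gap": finger opening in m; "grip_force": force on a finger pad.
Only numpy, scipy, OpenCV 4.12 (cv2) and the standard library are available. Lean on these libraries where they do the work, as an engineer would, in place of code of your own. Each camera call takes 0.05 s, during which the arm holds its last target. There are 200 camera calls.

## Task

Turn the bench's click dial anticlockwise all the way back to its zero stop, then exactly four clicks clockwise. With the dial left at four clicks, lay every electrode on the worktop (two or three) in a V-groove of its own, tip towards the stop bar, and push each along its groove until its tip touches the bar. When all are against it, turn the dial back two clicks so that the bar stands clear, leaving the electrodes where they are; do not knock over the bottle or the beaker.

Things in the scene. Friction and masses are not known exactly. Their poses are not given: they have to be found in the camera images.
- bench: Electrode alignment bench, fixed; grey base plate 10 mm thick, x -65..235, y -100..100 mm. x runs along the grooves to the stop bar, z up; origin on the worktop under the mouth of the middle groove. Beyond the bar stands a white gearbox (x 144..224, y -55..55, top z 42 mm) with the click dial on it. Ticks there mark the clicks; zero is the long red one, nearest the bar.
- dial (a joint): Click dial, rad, grows clockwise from above, 0 at its anticlockwise end stop, 2.93 at the other. Detents every 0.4189 rad (24 deg): two clicks 0.838, four 1.676. A click takes about 0.2 N m and snaps into place. The white line on the bar points along bench -x at 0; at q it points, seen from above, to the angle pi - q in the bench frame. Each click clockwise moves the stop bar 3 mm to bench -x.
- dial_grip (a point): On the dial's axis (bench x 184, y 0 mm) at z = 76 mm, to grip. A black disc (60 mm diameter, top at z = 53 mm) carries an upright grip bar 50 mm long, 12 mm thick, z 53 to 83 mm; pinch it across its thickness. The white line runs along the bar's top.
- stop_face (a point): Middle of the stop bar's face that looks to the grooves, z = 32 mm; its x is the bench's x. Steel bar 176 mm wide, z 16..46 mm, driven along bench x by the dial: face at bench x 128 mm with the dial at 0, 122 at two clicks, 116 at four. A push above about 25 N could make the dial skip.
- groove_0 (a point): V-groove 0 at bench y = -64 mm: point on the axis of a shaft lying in it (z = 32 mm), at the groove's mouth (bench x = 3 mm). The V (aluminium rails, 90 degrees, open upwards, 28 mm wide between its edges, 35 mm over all, tops at z = 36 mm) runs to bench x = 100 mm. An electrode's head does not fit in; it overhangs freely in front of the mouth.
- groove_1 (a point): V-groove 1 at bench y = 0 mm: point on the axis of a shaft lying in it (z = 32 mm), at the groove's mouth (bench x = 3 mm). The V (aluminium rails, 90 degrees, open upwards, 28 mm wide between its edges, 35 mm over all, tops at z = 36 mm) runs to bench x = 100 mm. An electrode's head does not fit in; it overhangs freely in front of the mouth.
- groove_2 (a point): V-groove 2 at bench y = 64 mm: point on the axis of a shaft lying in it (z = 32 mm), at the groove's mouth (bench x = 3 mm). The V (aluminium rails, 90 degrees, open upwards, 28 mm wide between its edges, 35 mm over all, tops at z = 36 mm) runs to bench x = 100 mm. An electrode's head does not fit in; it overhangs freely in front of the mouth.
- electrode_a: Electrode with a blue head, 164 mm long, about 80 g; may be absent. Origin on its axis where head meets shaft; x along the axis to the tip. Head: 22 x 22 mm square, 44 mm long (x -44..0); shaft: white, 14 mm diameter, round amber tip at x = 120 mm. Centre of mass about x = 34 mm. Lies on the worktop at the start, tip roughly towards the bench. Grip it by the head.
- electrode_a_tip (a point): Very end of the tip of the electrode with the blue head.
- electrode_b: Electrode with a red head, 164 mm long, about 80 g; may be absent. Origin on its axis where head meets shaft; x along the axis to the tip. Head: 22 x 22 mm square, 44 mm long (x -44..0); shaft: white, 14 mm diameter, round amber tip at x = 120 mm. Centre of mass about x = 34 mm. Lies on the worktop at the start, tip roughly towards the bench. Grip it by the head.
- electrode_b_tip (a point): Very end of the tip of the electrode with the red head.
- electrode_c: Electrode with a green head, 164 mm long, about 80 g; may be absent. Origin on its axis where head meets shaft; x along the axis to the tip. Head: 22 x 22 mm square, 44 mm long (x -44..0); shaft: white, 14 mm diameter, round amber tip at x = 120 mm. Centre of mass about x = 34 mm. Lies on the worktop at the start, tip roughly towards the bench. Grip it by the head.
- electrode_c_tip (a point): Very end of the tip of the electrode with the green head.
- bottle: Bystander: white bottle with blue cap, 46 mm diameter, 104 mm high, origin at its foot.
- cup: Bystander: small clear beaker, 52 mm diameter, 70 mm high, origin at its foot.

How it is judged:
By the outcome, as a careful person would: the job done as asked, in the order asked, and still so for the second after the job is handed in, with the robot touching nothing.
Of electrode_a, electrode_b, electrode_c only 2 to 3 are there at a start; the rules pass over those that are not, and their reading is None.
At some moment in a run one of electrode_a, electrode_b, electrode_c may be knocked a few centimetres aside while the robot is not near it.
Once in a run the grip may slacken for a moment while it holds something.
It also fails if it takes over 210 s, if anything falls off the work surface, if the arm or the gripper's body presses on something with over 40 N, if the wrist force passes 120 N, or if a joint passes its speed limit or range.

## Working session

There is one attempt and no reset: what is moved stays moved. The work goes in short steps, Python scripts to look and compute and a tool call to move; the robot and the scene stay as the last step left them, time stands still between calls to the robot, and variables do not carry over. Pictures are saved under pics/ and viewed, at most 14 in all, crops included, and the job is handed in when it is done.

Besides the shell and the picture viewer there is one more tool, called after "Emit:" by a JSON object that holds its "api" and its "payload". arm_command: Moves the arm, as the interface text tells. Its arguments: {"type":"object","properties":{"motion":{"type":"array"},"grip_force":{"type":"number"}},"required":["motion"]}

```bash
mkdir -p pics; ls; python3 - <<'E'
from bench import get_obs,camera
import cv2,numpy as np
o=get_obs();print(o)
for n in("scene","top"):
    c=camera(n);np.savez(f"{n}0.npz",**c);cv2.imwrite(f"pics/{n}0.png",c["frame"][:,:,::-1])
    print(n,{k:c[k] for k in c if k not in("frame","depth")})
E
```

```text
pics
{'t': 0.0, 'qpos': array([-1.38760597e+00,  4.80839056e-01,  1.59688933e+00, -1.36716843e-06,
        1.06508415e+00, -4.66248607e-02]), 'qvel': array([-7.72543166e-04, -1.45156127e-03, -4.17848703e-04,  2.38331201e-04,
       -3.38969429e-05, -1.32087019e-03]), 'tau': array([ 3.65336142e-03, -9.50628662e+01, -4.30185986e+01,  2.36654168e-04,
        1.17942091e-02,  4.10795928e-05]), 'tool_pos': array([ 0.14799645, -0.63249792,  0.23066194]), 'tcp_rot': array([-3.11966599e+00, -3.60060525e-01,  1.32563101e-04]), 'contact_force': array([-0.41830373, -0.79072564,  0.65621398]), 'ft_torque': array([-0.01671039, -0.02696331, -0.01677188]), 'grip_force': 0.0, 'finger_gap': 0.085096672582411}
scene {'fx': 448.47213389921274, 'fy': 448.47213389921274, 'cx': 283.9516296007951, 'cy': 213.74413850691346, 'rvec': array([ 0.66084017, -2.60428484,  1.20169445]), 'tvec': array([0.52666031, 0.19717588, 1.13360052])}
top {'fx': 414.53547309566915, 'fy': 414.53547309566915, 'cx': 273.32463378811127, 'cy': 213.76010379978914, 'rvec': array([ 1.98169371, -2.21662065,  0.25813373]), 'tvec': array([0.07863875, 0.55782314, 0.92993062])}
```

View pics/top0.png

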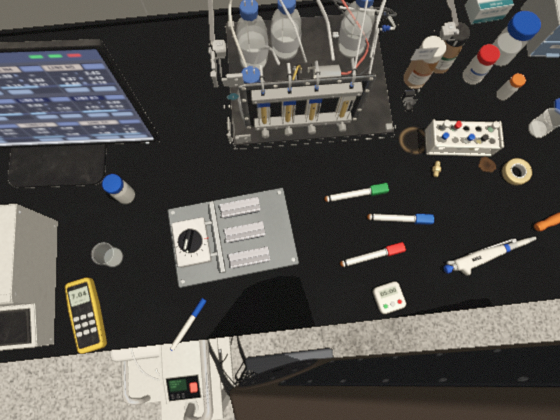

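View pics/scene0.png

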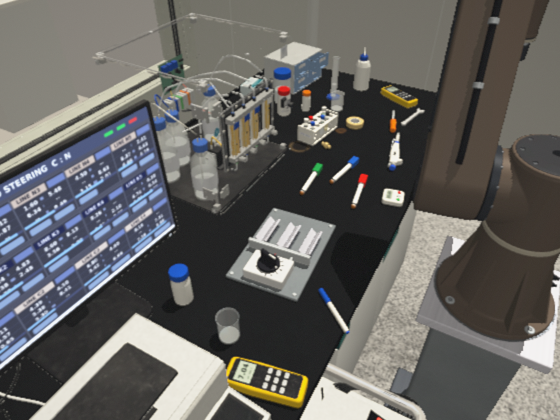

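```bash
cat > h.py <<'E'
import numpy as np,cv2
from scipy.spatial.transform import Rotation as R
from bench import get_obs,camera
def pose(c,o=None):
    "R,t camera->world"
    if "mount" in c:
        T=np.eye(4);T[:3,:3]=R.from_rotvec(o["tcp_rot"]).as_matrix();T[:3,3]=o["tool_pos"]
        M=T@c["mount"];return M[:3,:3],M[:3,3]
    A=R.from_rotvec(c["rvec"]).as_matrix();return A.T,-A.T@c["tvec"]
def toplane(c,uv,z,o=None):
    A,p=pose(c,o);uv=np.atleast_2d(np.asarray(uv,float))
    d=np.c_[(uv[:,0]-c["cx"])/c["fx"],(uv[:,1]-c["cy"])/c["fy"],np.ones(len(uv))]@A.T
    return p+d*((z-p[2])/d[:,2])[:,None]
def proj(c,P,o=None):
    A,p=pose(c,o);q=(np.atleast_2d(P)-p)@A
    return np.c_[q[:,0]/q[:,2]*c["fx"]+c["cx"],q[:,1]/q[:,2]*c["fy"]+c["cy"]]
RNG={"a":((100,125),),"b":((0,8),(172,180)),"c":((45,80),)}
def headmask(im,k,smin=120,vmin=60):
    hsv=cv2.cvtColor(im,cv2.COLOR_RGB2HSV);m=np.zeros(im.shape[:2],np.uint8)
    for lo,hi in RNG[k]: m|=cv2.inRange(hsv,(lo,smin,vmin),(hi,255,255))
    return m
def blobs(m,amin=40):
    cs,_=cv2.findContours(m,cv2.RETR_EXTERNAL,cv2.CHAIN_APPROX_NONE)
    return [x for x in cs if cv2.contourArea(x)>amin]
E
python3 - <<'E'
from h import *
c=dict(np.load("top0.npz"));im=c["frame"]
A,p=pose(c);print("cam",p)
for k in "abc":
    for b in blobs(headmask(im,k),30):
        M=cv2.moments(b);u=(M["m10"]/M["m00"],M["m01"]/M["m00"]);print(k,np.round(u),cv2.contourArea(b),toplane(c,u,.015).round(3))
# plate corners
hsv=cv2.cvtColor(im,cv2.COLOR_RGB2HSV)
m=cv2.inRange(hsv,(0,0,80),(180,90,255));m[:185]=0;m[290:]=0;m[:,:165]=0;m[:,302:]=0
b=max(blobs(m),key=cv2.contourArea);r=cv2.minAreaRect(b);bx=cv2.boxPoints(r)
w=toplane(c,bx,.01);print(bx.round(1),w.round(4));print(np.linalg.norm(np.diff(w,axis=0),axis=1))
cv2.imwrite("pics/c1.png",cv2.resize(im[170:300,155:415,::-1],None,fx=3,fy=3,interpolation=2))
E
```

```text
cam [0.33379205 0.03960241 1.03399042]
a [199. 307.] 106.5 [[0.367 0.218 0.015]]
a [448. 269.] 52.5 [[ 0.39  -0.395  0.015]]
a [425. 219.] 171.5 [[ 0.52  -0.363  0.015]]
a [112. 183.] 311.0 [[0.702 0.419 0.015]]
a [557. 104.] 34.0 [[ 0.793 -0.779  0.015]]
a [251.  76.] 124.5 [[0.967 0.033 0.015]]
a [524.  25.] 705.5 [[ 1.041 -0.751  0.015]]
a [290.   5.] 76.0 [[ 1.183 -0.101  0.015]]
a [249.  11.] 212.5 [[1.175 0.018 0.015]]
b [193. 387.] 76.0 [[0.189 0.244 0.015]]
b [396. 248.] 181.0 [[ 0.453 -0.277  0.015]]
b [458. 124.] 32.0 [[ 0.764 -0.5    0.015]]
b [488.  54.] 352.0 [[ 0.961 -0.629  0.015]]
b [363.  56.] 31.0 [[ 0.996 -0.283  0.015]]
c [380. 188.] 153.0 [[ 0.611 -0.263  0.015]]
[[163.1 209.9]
 [283.4 186.1]
 [298.7 263.7]
 [178.5 287.5]] [[ 0.6176  0.2923  0.01  ]
 [ 0.6463 -0.0193  0.01  ]
 [ 0.4434 -0.0337  0.01  ]
 [ 0.4185  0.2648  0.01  ]]
[0.31292803 0.20336041 0.29948215]
```

View pics/c1.png

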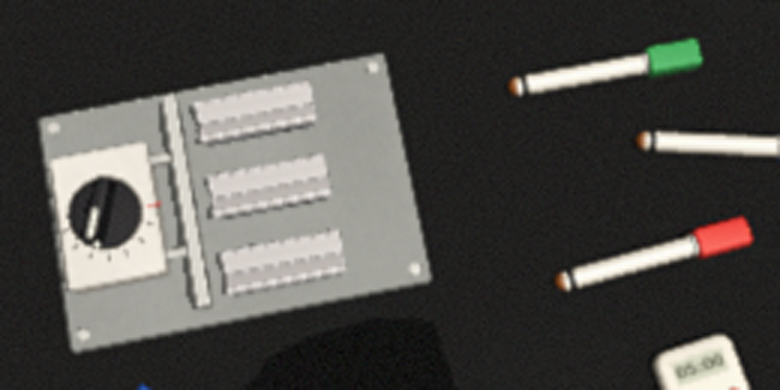

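```bash
cat >> h.py <<'E'
def fit2(B,W):
    "planar rigid fit bench xy->world xy: yaw,t"
    B,W=np.array(B)[:,:2],np.array(W)[:,:2];b,w=B.mean(0),W.mean(0)
    H=(B-b).T@(W-w);th=np.arctan2(H[0,1]-H[1,0],H[0,0]+H[1,1])
    r=np.array([[np.cos(th),-np.sin(th)],[np.sin(th),np.cos(th)]]);t=w-r@b
    return th,t,(W-(B@r.T+t))
def goto(xyz,yaw,o=None):
    "shift/turn (normalised) for a tool-down pose"
    o=o or get_obs();cur=R.from_rotvec(o["tcp_rot"])
    tgt=R.from_euler("z",yaw)*R.from_rotvec([np.pi,0,0])
    d=(tgt*cur.inv()).as_rotvec()
    q=np.arctan2(xyz[1],xyz[0])+np.pi/2-yaw
    print("t",round(o["t"],1),"shift",((np.array(xyz)-o["tool_pos"])/.5).round(4),"turn",(d/(np.pi/4)).round(3),"deg",np.degrees(d).round(1),"q6~",round((q+np.pi)%(2*np.pi)-np.pi,2))
E
python3 - <<'E'
from h import *
c=dict(np.load("top0.npz"))
uv=np.array([(40,118),(382,55),(431,280),(73,352)])/3+[155,170]
B=[(235,-100),(-65,-100),(-65,100),(235,100)]
W=toplane(c,uv,.01);th,t,r=fit2(np.array(B)/1e3,W);print(np.degrees(th),th,t,r.round(4))
rot=lambda b:np.array([[np.cos(th),-np.sin(th)],[np.sin(th),np.cos(th)]])@b+t
for n,b in(("dial",(.184,0)),("g0",(.003,-.064)),("g1",(.003,0)),("g2",(.003,.064))):print(n,rot(np.array(b)).round(4))
d=rot(np.array((.184,0)))
# dial line in top view
print(proj(c,[*d,.083])*3-np.array([155,170])*3)
goto([d[0],d[1],.30],th-1.676-np.pi/2)
goto([d[0],d[1],.30],th-1.676+np.pi/2)
goto([d[0],d[1],.30],th-1.676+np.pi)
goto([d[0],d[1],.30],th-1.676)
w=camera("wrist");print(w["mount"].round(3),w["fx"])
E
```

```text
94.75159291410196 1.653727267860408 [0.53735292 0.03832411] [[ 0.0001 -0.0018]
 [-0.0018  0.0022]
 [ 0.0012  0.0011]
 [ 0.0005 -0.0015]]
dial [0.5221 0.2217]
g0 [0.6009 0.0466]
g1 [0.5371 0.0413]
g2 [0.4733 0.036 ]
[[ 97.05346701 206.06648853]]
t 0.1 shift [0.7482 1.7085 0.1385] turn [-1.000e-03  1.000e-03 -2.321e+00] deg [-1.000e-01  0.000e+00 -1.044e+02] q6~ -2.72
t 0.1 shift [0.7482 1.7085 0.1385] turn [-1.000e-03 -1.000e-03  1.679e+00] deg [-0.  -0.  75.6] q6~ 0.42
t 0.1 shift [0.7482 1.7085 0.1385] turn [ 0.000e+00 -2.000e-03  3.679e+00] deg [ 0.000e+00 -1.000e-01  1.656e+02] q6~ -1.15
t 0.1 shift [0.7482 1.7085 0.1385] turn [-0.001 -0.    -0.321] deg [ -0.1  -0.  -14.4] q6~ 1.99
[[ 0.001 -0.964 -0.266  0.067]
 [ 1.     0.001  0.    -0.   ]
 [-0.    -0.266  0.964 -0.141]
 [ 0.     0.     0.     1.   ]] 340.1138724312967
```

Emit:
{"api": "arm_command", "payload": {"motion": [[1, [0.9, 0.76, 0.14], [0, 0, -0.32]], [1, [0.9, 0.76, 0.14], [0, 0, -0.32]], [1, [0.9, 0.76, 0.14], [0, 0, -0.32]], [1, [0.9, 0.76, 0.14], [0, 0, -0.32]], [1, [0.9, 0.76, 0.14], [0, 0, -0.32]], [1, [0.9, 0.76, 0.14], [0, 0, -0.32]], [1, [0.9, 0.76, 0.14], [0, 0, -0.32]], [1, [0.9, 0.76, 0.14], [0, 0, -0.32]], [1, [0.9, 0.76, 0.14], [0, 0, -0.32]], [1, [0.9, 0.76, 0.14], [0, 0, -0.32]], [1, [0.9, 0.76, 0.14], [0, 0, -0.32]], [1, [0.9, 0.76, 0.14], [0, 0, -0.32]], [1, [0.9, 0.76, 0.14], [0, 0, -0.32]], [1, [0.9, 0.76, 0.14], [0, 0, -0.32]], [1, [0.9, 0.76, 0.14], [0, 0, -0.32]], [1, [0.9, 0.76, 0.14], [0, 0, -0.32]]]}}

```text
t: 1.75
tool_pos: [0.5971, -0.2538, 0.3011]
tcp_rot: [-3.141, 0.036, 0.001]
contact_force: [-0.1, 0.2, 0.1]
finger_gap: 0.0855
grip_force: 0.0
```

Emit:
{"api": "arm_command", "payload": {"motion": [[1, [-0.15, 0.94, 0], [0, 0, 0]], [1, [-0.15, 0.94, 0], [0, 0, 0]], [1, [-0.15, 0.94, 0], [0, 0, 0]], [1, [-0.15, 0.94, 0], [0, 0, 0]], [1, [-0.15, 0.94, 0], [0, 0, 0]], [1, [-0.15, 0.94, 0], [0, 0, 0]], [1, [-0.15, 0.94, 0], [0, 0, 0]], [1, [-0.15, 0.94, 0], [0, 0, 0]], [1, [-0.15, 0.94, 0], [0, 0, 0]], [1, [-0.15, 0.94, 0], [0, 0, 0]], [1, [-0.15, 0.94, 0], [0, 0, 0]], [1, [-0.15, 0.94, 0], [0, 0, 0]], [1, [-0.15, 0.94, 0], [0, 0, 0]]]}}

```text
t: 3.05
tool_pos: [0.5233, 0.2157, 0.3013]
tcp_rot: [3.141, -0.036, 0.0]
contact_force: [-0.6, 0.1, 0.6]
finger_gap: 0.0854
grip_force: 0.0
```

```bash
python3 - <<'E'
from h import *
o=get_obs();w=camera("wrist");print(o["t"],o["tool_pos"],o["tcp_rot"],o["qpos"])
np.savez("w1.npz",**w,**{k:o[k] for k in("tool_pos","tcp_rot")});cv2.imwrite("pics/w1.png",w["frame"][:,:,::-1])
E
```

```text
3.05 [0.52328913 0.21572322 0.30133351] [ 3.14110397e+00 -3.59273271e-02  6.80049235e-05] [ 3.37644068e-01  2.96725422e-01  1.70497051e+00 -3.09205701e-04
  1.13995293e+00  1.93144415e+00]
```

View pics/w1.png

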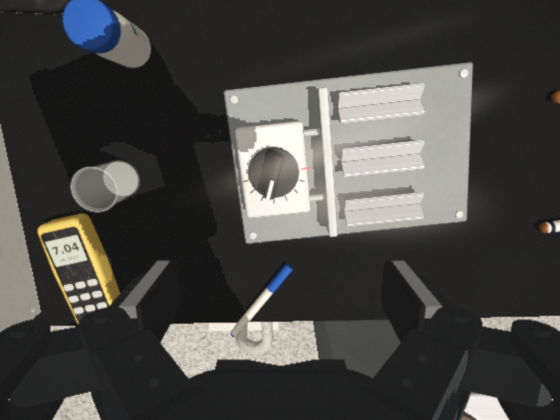

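```bash
python3 - <<'E'
from h import *
c=dict(np.load("w1.npz"));o=c
uv=[(225,91),(472,64),(467,221),(247,243)]
B=np.array([(235,-100),(-65,-100),(-65,100),(235,100)])/1e3
W=toplane(c,uv,.01,o);th,t,r=fit2(B,W);print(np.degrees(th),th,t,r.round(4))
rot=np.array([[np.cos(th),-np.sin(th)],[np.sin(th),np.cos(th)]])
d=rot@[.184,0]+t;print("dial",d);pc=proj(c,[*d,.083],o)[0];print(pc)
g=cv2.cvtColor(c["frame"],cv2.COLOR_RGB2GRAY);m=(g>150).astype(np.uint8)
yy,xx=np.mgrid[:420,:560];pd=proj(c,[*d,.053],o)[0];m[np.hypot(xx-pd[0],yy-pd[1])>26]=0
n,l,s,ce=cv2.connectedComponentsWithStats(m);print(s,ce)
i=1+np.argmin([np.hypot(*(ce[k]-pc)) if s[k,4]>8 else 99 for k in range(1,n)])
pts=np.c_[xx[l==i],yy[l==i]];P=toplane(c,pts,.083,o)[:,:2]
v=np.linalg.svd(P-P.mean(0))[2][0];v*=np.sign(v@(P.mean(0)-d));a=np.arctan2(v[1],v[0])
print(P.mean(0),np.degrees(a),"q",np.mod(th+np.pi-a,2*np.pi),"from centre",np.mod(th+np.pi-np.arctan2(*(P.mean(0)-d)[::-1]),2*np.pi))
cv2.imwrite("pics/w1c.png",cv2.resize(c["frame"][110:230,225:345,::-1],None,fx=5,fy=5,interpolation=2))
E
```

```text
94.85380451687452 1.6555111968625296 [0.53951043 0.03971242] [[-0.001  -0.0021]
 [-0.0026  0.0029]
 [ 0.0015  0.0016]
 [ 0.0021 -0.0023]]
dial [0.52394153 0.22305256]
[273.33486099 178.21602137]
[[     0      0    560    420 234956]
 [   285    150      1      1      1]
 [   288    152      2      2      2]
 [   266    154     34     46    211]
 [   249    180     14     17     30]] [[279.49999574 209.52463866]
 [285.         150.        ]
 [288.5        152.5       ]
 [282.8056872  185.67298578]
 [255.5        189.9       ]]
[0.51546337 0.21314087] -48.616157631473314 q 5.6456158707901 from centre 0.792318119129761
```

View pics/w1c.png

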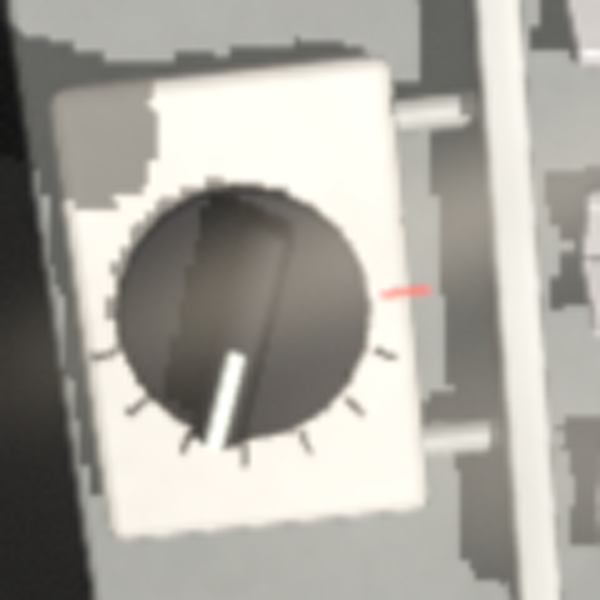

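```bash
python3 - <<'E'
from h import *
c=dict(np.load("w1.npz"));o=c
th=1.6555;t=np.array([.5395,.0397])
f=lambda p:np.array(p)/5+[225,110]
P=toplane(c,[f((237,352)),f((211,449))],.083,o)[:,:2];v=P[1]-P[0];print(P,v,"q",(th+np.pi-np.arctan2(v[1],v[0]))/.4189)
T=toplane(c,[f(x) for x in[(405,292),(386,353),(354,406),(306,442),(245,456),(186,442),(136,408),(103,355)]],.0425,o)[:,:2]
cc=cv2.fitEllipse  # circle by lsq over ticks 1..7
A=np.c_[2*T[1:],np.ones(7)];s=np.linalg.lstsq(A,(T[1:]**2).sum(1),rcond=None)[0];print("centre",s[:2])
a=[np.arctan2(*(x-s[:2])[::-1]) for x in T];print([round(((th+np.pi-x)%(2*np.pi))/.4189,2) for x in a])
E
```

```text
[[0.52158908 0.22412134]
 [0.50025369 0.23039668]] [-0.02133539  0.00627534] q 4.634903835879845
centre [0.52375427 0.22330885]
[np.float64(14.98), np.float64(0.95), np.float64(1.97), np.float64(2.97), np.float64(4.0), np.float64(5.0), np.float64(6.0), np.float64(7.02)]
```

```bash
python3 - <<'E'
from h import *
goto([.5238,.2231,.058],1.6555-1.94)
E
```

```text
t 3.1 shift [ 0.0009  0.0149 -0.4867] turn [ 0.    -0.    -0.333] deg [  0.  -0. -15.] q6~ 2.26
```

Emit:
{"api": "arm_command", "payload": {"motion": [[1, [0.001, 0.015, -0.1], [0, 0, -0.333]], [1, [0.001, 0.015, -0.2], [0, 0, -0.333]], [1, [0.001, 0.015, -0.28], [0, 0, -0.333]], [1, [0.001, 0.015, -0.35], [0, 0, -0.333]], [1, [0.001, 0.015, -0.4], [0, 0, -0.333]], [1, [0.001, 0.015, -0.45], [0, 0, -0.333]], [1, [0.001, 0.015, -0.487], [0, 0, -0.333]], [1, [0.001, 0.015, -0.487], [0, 0, -0.333]], [0, [0.001, 0.015, -0.487], [0, 0, -0.333]], [0, [0.001, 0.015, -0.487], [0, 0, -0.333]], [0, [0.001, 0.015, -0.487], [0, 0, -0.333]], [0, [0.001, 0.015, -0.487], [0, 0, -0.333]], [0, [0.001, 0.015, -0.487], [0, 0, -0.333]], [0, [0.001, 0.015, -0.487], [0, 0, -0.333]], [0, [0.001, 0.015, -0.487], [0, 0, -0.333]], [0, [0.001, 0.015, -0.487], [0, 0, -0.333]]], "grip_force": 60}}

```text
t: 4.7
tool_pos: [0.5237, 0.2243, 0.0585]
tcp_rot: [3.11, -0.443, 0.001]
contact_force: [-1.7, -6.6, 13.9]
finger_gap: 0.011
grip_force: 60.8
```

```bash
python3 - <<'E'
from h import *
o=get_obs();print(o["ft_torque"],o["contact_force"],o["grip_force"],o["finger_gap"],o["tool_pos"],o["tcp_rot"])
E
```

```text
[-1.11974945  0.24011229 -0.07229561] [-1.67301786 -6.60873313 13.8926517 ] 60.77890992164612 0.011029167778370597 [0.52367599 0.22428582 0.05849709] [ 3.11001093e+00 -4.42797841e-01  6.69209814e-04]
```

Emit:
{"api": "arm_command", "payload": {"motion": [[0, [0, 0, 0], [0, 0, 0.15]], [0, [0, 0, 0], [0, 0, 0.3]], [0, [0, 0, 0], [0, 0, 0.45]], [0, [0, 0, 0], [0, 0, 0.6]], [0, [0, 0, 0], [0, 0, 0.75]], [0, [0, 0, 0], [0, 0, 0.9]], [0, [0, 0, 0], [0, 0, 1]], [0, [0, 0, 0], [0, 0, 1]]]}}

```text
t: 5.5
tool_pos: [0.5239, 0.2238, 0.0585]
tcp_rot: [3.041, 0.785, 0.0]
contact_force: [0.5, -11.7, 11.6]
finger_gap: 0.011
grip_force: 60.4
```

Emit:
{"api": "arm_command", "payload": {"motion": [[0, [0, 0, 0], [0, 0, 0.15]], [0, [0, 0, 0], [0, 0, 0.3]], [0, [0, 0, 0], [0, 0, 0.45]], [0, [0, 0, 0], [0, 0, 0.6]], [0, [0, 0, 0], [0, 0, 0.75]], [0, [0, 0, 0], [0, 0, 0.9]], [0, [0, 0, 0], [0, 0, 1]], [0, [0, 0, 0], [0, 0, 1]]]}}

```text
t: 6.3
tool_pos: [0.5242, 0.2234, 0.0585]
tcp_rot: [2.508, 1.889, 0.0]
contact_force: [4.2, -17.1, 11.7]
finger_gap: 0.0111
grip_force: 60.2
```

```bash
python3 - <<'E'
from h import *
o=get_obs();print(o["t"],o["ft_torque"],o["contact_force"],o["grip_force"],o["finger_gap"],o["tool_pos"],o["tcp_rot"],o["qpos"])
yaw=2*np.arctan2(o["tcp_rot"][1],o["tcp_rot"][0]);print("q est",1.6555-yaw, 1.6555-yaw-np.pi)
E
```

```text
6.3 [-2.88914974 -0.47630619 -0.25141562] [  4.24371712 -17.06971662  11.71349558] 60.24238407611847 0.011103148890852226 [0.52423728 0.22338157 0.05847848] [2.50827513e+00 1.88922142e+00 1.95641135e-04] [ 0.35048316  0.59842162  1.92159664 -0.00229424  0.62103967  0.63205885]
q est 0.36441387195232045 -2.7771787816374727
```

Emit:
{"api": "arm_command", "payload": {"motion": [[0, [0, -0.003, 0], [0, 0, 0.12]], [0, [0, -0.003, 0], [0, 0, 0.24]], [0, [0, -0.003, 0], [0, 0, 0.36]], [0, [0, -0.003, 0], [0, 0, 0.44]], [0, [0, -0.003, 0], [0, 0, 0.44]]]}}

```text
t: 6.8
tool_pos: [0.5245, 0.223, 0.0585]
tcp_rot: [2.147, 2.292, 0.002]
contact_force: [2.3, -6.0, 10.6]
finger_gap: 0.0108
grip_force: 60.1
```

```bash
cat >>h.py <<'E'
def dialq():
    o=get_obs();print(o["t"],o["ft_torque"].round(2),o["contact_force"].round(1),o["grip_force"],o["finger_gap"],o["tool_pos"].round(4))
    yaw=2*np.arctan2(o["tcp_rot"][1],o["tcp_rot"][0]);print("q est",1.6555-yaw,"q6",o["qpos"][5])
E
python3 -c "from h import *;dialq()"
```

```text
6.8 [-1.06 -0.38  0.12] [ 2.3 -6.  10.6] 60.130040645599365 0.010759387231521601 [0.5245 0.223  0.0585]
q est 0.01926799392989631 q6 0.2844078226101668
```

Emit:
{"api": "arm_command", "payload": {"motion": [[0, [0, 0, 0], [0, 0, 0.06]], [0, [0, 0, 0], [0, 0, 0.1]], [0, [0, 0, 0], [0, 0, 0.1]]]}}

```text
t: 7.1
tool_pos: [0.5246, 0.223, 0.0586]
tcp_rot: [2.059, 2.371, 0.002]
contact_force: [2.9, -5.9, 8.1]
finger_gap: 0.0108
grip_force: 72.5
```

```bash
python3 -c "from h import *;dialq()"
```

```text
7.1 [-1.08 -0.44 -1.6 ] [ 2.9 -5.9  8.1] 72.53402846865356 0.010833527846641296 [0.5246 0.223  0.0586]
q est -0.0560300265252649 q6 0.20821125646502855
```

Emit:
{"api": "arm_command", "payload": {"motion": [[0, [0, 0, 0], [0, 0, -0.15]], [0, [0, 0, 0], [0, 0, -0.3]], [0, [0, 0, 0], [0, 0, -0.45]], [0, [0, 0, 0], [0, 0, -0.6]], [0, [0, 0, 0], [0, 0, -0.75]], [0, [0, 0, 0], [0, 0, -0.9]], [0, [0, 0, 0], [0, 0, -1]], [0, [0, 0, 0], [0, 0, -1]]]}}

```text
t: 7.9
tool_pos: [0.524, 0.2231, 0.0585]
tcp_rot: [2.813, 1.399, 0.001]
contact_force: [0.2, -2.5, 6.9]
finger_gap: 0.0106
grip_force: 62.1
```

Emit:
{"api": "arm_command", "payload": {"motion": [[0, [0, 0, 0], [0, 0, -0.15]], [0, [0, 0, 0], [0, 0, -0.3]], [0, [0, 0, 0], [0, 0, -0.45]], [0, [0, 0, 0], [0, 0, -0.6]], [0, [0, 0, 0], [0, 0, -0.75]], [0, [0, 0, 0], [0, 0, -0.9]], [0, [0, 0, 0], [0, 0, -1]], [0, [0, 0, 0], [0, 0, -1]]]}}

```text
t: 8.7
tool_pos: [0.5237, 0.2236, 0.0585]
tcp_rot: [-3.134, -0.216, -0.001]
contact_force: [-4.1, 2.3, 10.5]
finger_gap: 0.0109
grip_force: 62.5
```

```bash
python3 -c "from h import *;dialq()"
```

```text
8.7 [0.58 0.93 0.02] [-4.1  2.3 10.5] 62.490763664245605 0.010913118538589232 [0.5237 0.2236 0.0585]
q est 7.800949979091783 q6 1.7825062984458409
```

Emit:
{"api": "arm_command", "payload": {"motion": [[0, [0, 0, 0], [0, 0, -0.1]], [0, [0, 0, 0], [0, 0, -0.21]], [0, [0, 0, 0], [0, 0, -0.21]], [1, [0, 0, 0], [0, 0, -0.21]], [1, [0, 0, 0], [0, 0, -0.21]], [1, [0, 0, 0], [0, 0, -0.21]], [1, [0, 0, 0], [0, 0, -0.21]], [1, [0, 0, 0.1], [0, 0, -0.21]], [1, [0, 0, 0.2], [0, 0, -0.21]], [1, [0, 0, 0.3], [0, 0, -0.21]], [1, [0, 0, 0.4], [0, 0, -0.21]], [1, [0, 0, 0.5], [0, 0, -0.21]], [1, [0, 0, 0.5], [0, 0, -0.21]]]}}

```text
t: 10.0
tool_pos: [0.5264, 0.2241, 0.3148]
tcp_rot: [-3.138, 0.037, -0.015]
contact_force: [0.7, 0.1, -0.8]
finger_gap: 0.0855
grip_force: 0.0
```

```bash
python3 - <<'E'
from h import *
o=get_obs();w=camera("wrist");print(o["t"],o["tool_pos"],o["tcp_rot"],o["contact_force"])
np.savez("w2.npz",**w,**{k:o[k] for k in("tool_pos","tcp_rot")})
cv2.imwrite("pics/w2c.png",cv2.resize(w["frame"][100:250,210:480,::-1],None,fx=2.9,fy=2.9,interpolation=2))
E
```

```text
10.0 [0.5263711  0.22406811 0.31478917] [-3.13767148  0.03745882 -0.01529626] [ 0.6656481   0.1110475  -0.77109091]
```

View pics/w2c.png

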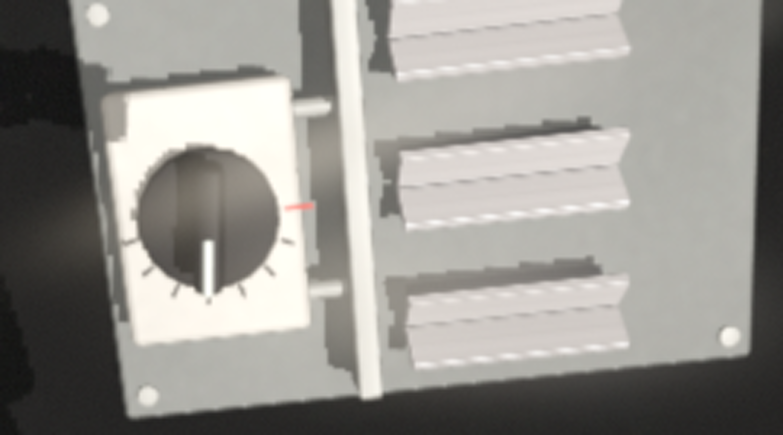

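```bash
python3 - <<'E'
from h import *
c=dict(np.load("w2.npz"));o=c
f=lambda p:np.array(p)/2.9+[210,100]
uv=[f(p) for p in[(630,128),(630,207),(400,152),(407,228),(628,275),(628,350),(407,295),(417,367)]]
B=np.array([(3,-17.5),(3,17.5),(100,-17.5),(100,17.5),(3,46.5),(3,81.5),(100,46.5),(100,81.5)])/1e3
th,t,r=fit2(B,toplane(c,uv,.036,o)[:,:2]);print(th,t,r.round(4))
d=toplane(c,[f((205,217)),],.053,o);print(d) # disc centre
print(.184*np.array([np.cos(th),np.sin(th)])+t)
np.save("bench.npy",[th,*t])
E
```

```text
1.6489158478076873 [0.54020992 0.04035851] [[-0.0011  0.0007]
 [ 0.0004  0.0005]
 [-0.0013  0.0002]
 [ 0.001  -0.001 ]
 [-0.0006  0.001 ]
 [-0.      0.0007]
 [ 0.0001  0.0004]
 [ 0.0016 -0.0024]]
[[0.52545835 0.22455322 0.053     ]]
[0.52585054 0.22379735]
```

Emit:
{"api": "arm_command", "payload": {"motion": [[1, [0, -0.1, 0], [0, 0, 0.15]], [1, [0, -0.2, 0], [0, 0, 0.3]], [1, [0, -0.3, 0], [0, 0, 0.45]], [1, [0, -0.4, 0], [0, 0, 0.6]], [1, [0, -0.5, 0], [0, 0, 0.75]], [1, [0, -0.6, 0], [0, 0, 0.9]], [1, [0, -0.6, 0], [0, 0, 1]]]}}

```text
t: 10.75
tool_pos: [0.5228, -0.0819, 0.3067]
tcp_rot: [2.916, 1.168, -0.003]
contact_force: [0.1, 1.4, 0.3]
finger_gap: 0.0855
grip_force: 0.0
```

Emit:
{"api": "arm_command", "payload": {"motion": [[1, [-0.05, -0.08, 0], [0, 0, 0.15]], [1, [-0.05, -0.16, 0], [0, 0, 0.3]], [1, [-0.05, -0.24, 0], [0, 0, 0.45]], [1, [-0.05, -0.32, 0], [0, 0, 0.6]], [1, [-0.05, -0.4, 0], [0, 0, 0.75]], [1, [-0.05, -0.4, 0], [0, 0, 0.9]], [1, [-0.05, -0.4, 0], [0, 0, 1]], [1, [-0.05, -0.4, 0], [0, 0, 1]]]}}

```text
t: 11.55
tool_pos: [0.4979, -0.277, 0.3065]
tcp_rot: [-2.246, -2.194, 0.001]
contact_force: [-0.9, -0.8, 0.3]
finger_gap: 0.0854
grip_force: 0.0
```

```bash
python3 - <<'E'
from h import *
o=get_obs();w=camera("wrist");print(o["t"],o["tool_pos"],o["tcp_rot"],o["qpos"])
np.savez("w3.npz",**w,**{k:o[k] for k in("tool_pos","tcp_rot")})
cv2.imwrite("pics/w3.png",w["frame"][:,:,::-1])
E
```

```text
11.55 [ 0.49793986 -0.2769974   0.30651883] [-2.24554290e+00 -2.19415725e+00  7.09012229e-04] [-5.60883715e-01  2.99319554e-01  1.68799428e+00  4.15971513e-05
  1.15636810e+00 -5.37753287e-01]
```

View pics/w3.png

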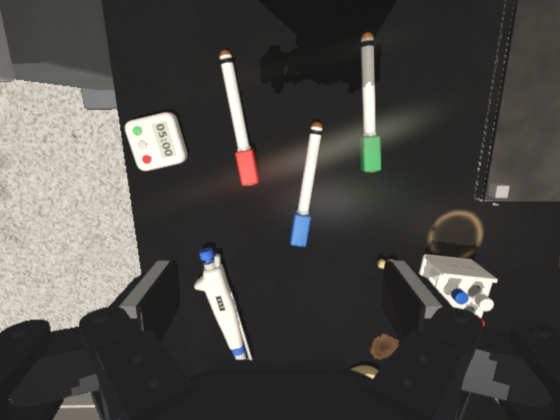

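```bash
cat >>h.py <<'E'
def elec(c,o,tips):
    "tips: dict k->(u,v) approx tip end pixel; uses head blob nearest"
    out={}
    for k,tp in tips.items():
        bs=blobs(headmask(c["frame"],k),150)
        cen=[np.array([cv2.moments(b)["m10"],cv2.moments(b)["m01"]])/cv2.moments(b)["m00"] for b in bs]
        if not cen: print(k,"no head");continue
        h=min(cen,key=lambda q:np.hypot(*(q-tp)))
        H=toplane(c,h,.016,o)[0,:2];T=toplane(c,tp,.007,o)[0,:2]
        v=H-T;n=np.linalg.norm(v);yaw=np.arctan2(-v[1],-v[0])
        G=T+v/n*.140;out[k]=(G,yaw)
        print(k,"head px",h.round(),"H",H.round(4),"T",T.round(4),"len(142)",round(n*1e3),"grasp",G.round(4),"yaw",round(yaw,3))
    return out
E
python3 - <<'E'
from h import *
c=dict(np.load("w3.npz"))
e=elec(c,c,{"b":(224,51),"a":(317,123),"c":(367,33)})
for k,(G,y) in e.items(): print(k,end=" ");goto([*G,.12],y)
E
```

```text
b head px [247. 167.] H [ 0.4547 -0.2743] T [ 0.4332 -0.1357] len(142) 140 grasp [ 0.4547 -0.2741] yaw 1.725
a head px [300. 230.] H [ 0.5214 -0.3609] T [ 0.5447 -0.2217] len(142) 141 grasp [ 0.5216 -0.3598] yaw 1.405
c no head
b t 11.6 shift [-0.0869  0.0053 -0.3736] turn [-0.001 -0.002  0.229] deg [-0.  -0.1 10.3] q6~ -0.7
a t 11.6 shift [ 0.0471 -0.166  -0.3736] turn [-0.001 -0.002 -0.178] deg [-0.1 -0.1 -8. ] q6~ -0.44
```

Emit:
{"api": "arm_command", "payload": {"motion": [[0.6, [0.047, -0.166, -0.1], [0, 0, -0.178]], [0.6, [0.047, -0.166, -0.2], [0, 0, -0.178]], [0.6, [0.047, -0.166, -0.3], [0, 0, -0.178]], [0.6, [0.047, -0.166, -0.4], [0, 0, -0.178]], [0.6, [0.047, -0.166, -0.47], [0, 0, -0.178]], [0.6, [0.047, -0.166, -0.53], [0, 0, -0.178]], [0.6, [0.047, -0.166, -0.58], [0, 0, -0.178]], [0.6, [0.047, -0.166, -0.605], [0, 0, -0.178]], [0.6, [0.047, -0.166, -0.605], [0, 0, -0.178]], [0.1, [0.047, -0.166, -0.605], [0, 0, -0.178]], [0.1, [0.047, -0.166, -0.605], [0, 0, -0.178]], [0.1, [0.047, -0.166, -0.605], [0, 0, -0.178]], [0.1, [0.047, -0.166, -0.605], [0, 0, -0.178]], [0.1, [0.047, -0.166, -0.605], [0, 0, -0.178]], [0.1, [0.047, -0.166, -0.605], [0, 0, -0.178]]], "grip_force": 60}}

```text
t: 13.1
tool_pos: [0.5231, -0.3606, 0.0072]
tcp_rot: [2.394, 2.03, 0.001]
contact_force: [0.8, 0.2, 6.1]
finger_gap: 0.0205
grip_force: 61.9
```

Emit:
{"api": "arm_command", "payload": {"motion": [[0.1, [0, 0, 0.06], [0, 0, 0]], [0.1, [0, 0, 0.14], [0, 0, 0]], [0.1, [0, 0, 0.2], [0, 0, 0]], [0.1, [0.004, 0.08, 0.2], [0.01, 0, 0.1]], [0.1, [0.008, 0.16, 0.2], [0.02, 0, 0.2]], [0.1, [0.013, 0.25, 0.2], [0.03, 0, 0.313]], [0.1, [0.018, 0.34, 0.2], [0.044, 0, 0.313]], [0.1, [0.022, 0.43, 0.2], [0.044, 0, 0.313]], [0.1, [0.027, 0.52, 0.2], [0.044, 0, 0.313]], [0.1, [0.032, 0.61, 0.2], [0.044, 0, 0.313]], [0.1, [0.036, 0.69, 0.2], [0.044, 0, 0.313]], [0.1, [0.038, 0.738, 0.2], [0.044, 0, 0.313]], [0.1, [0.038, 0.738, 0.2], [0.044, 0, 0.313]], [0.1, [0.038, 0.738, 0.2], [0.044, 0, 0.313]]]}}

```text
t: 14.5
tool_pos: [0.5415, 0.0095, 0.1063]
tcp_rot: [-2.11, -2.294, -0.036]
contact_force: [0.0, -0.7, -1.5]
finger_gap: 0.0204
grip_force: 61.0
```

```bash
python3 - <<'E'
from h import *
o=get_obs();w=camera("wrist");print(o["t"],o["tool_pos"],o["tcp_rot"],o["finger_gap"])
np.savez("w4.npz",**w,**{k:o[k] for k in("tool_pos","tcp_rot")})
cv2.imwrite("pics/w4.png",w["frame"][:,:,::-1])
E
```

```text
14.5 [0.54149842 0.00947689 0.10625785] [-2.10963911 -2.29377986 -0.03619567] 0.02036463057047314
```

View pics/w4.png

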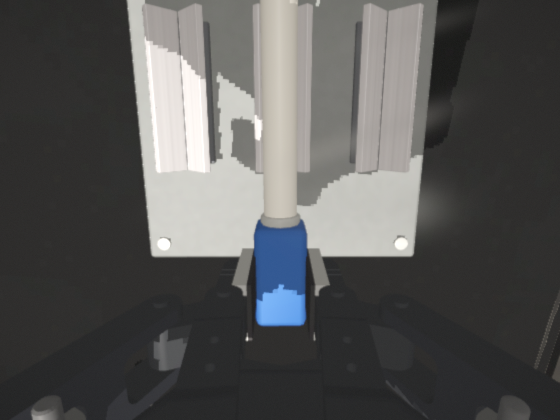

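```bash
python3 - <<'E'
from h import *
c=dict(np.load("w4.npz"));o=c
P=toplane(c,[(155,172),(208,172),(254,172),(312,172),(358,170),(417,170)],.036,o);print(P.round(4))
S=toplane(c,[(165,244),(401,243)],.010,o);print(S)
w=toplane(c,[(264,200),(298,200),(263,30),(297,20)],o["tool_pos"][2]+.004,o);print(w)
th=1.652;print("model mouths",[(np.array([.5395,.0402])+[.003*np.cos(th)-y*np.sin(th),.003*np.sin(th)+y*np.cos(th)]).round(4) for y in(.064,0,-.064)])
A=R.from_rotvec(o["tcp_rot"]).as_matrix();print(A.round(3),np.arctan2(A[1,0],A[0,0]))
E
```

```text
[[0.4596 0.0371 0.036 ]
 [0.4929 0.0399 0.036 ]
 [0.5218 0.0423 0.036 ]
 [0.5582 0.0454 0.036 ]
 [0.587  0.0491 0.036 ]
 [0.6241 0.0522 0.036 ]]
[[ 0.45763293 -0.02051004  0.01      ]
 [ 0.63260149 -0.00497422  0.01      ]]
[[0.53159796 0.04116107 0.11025785]
 [0.54582647 0.04236199 0.11025785]
 [0.52645604 0.10618718 0.11025785]
 [0.53883784 0.1106551  0.11025785]]
model mouths [array([0.4755, 0.038 ]), array([0.5393, 0.0432]), array([0.603 , 0.0484])]
[[-0.083  0.997 -0.003]
 [ 0.996  0.083  0.034]
 [ 0.034  0.    -0.999]] 1.654386210908695
```

Emit:
{"api": "arm_command", "payload": {"motion": [[0.1, [0.002, 0, -0.03], [0, 0, 0]], [0.1, [0.002, 0, -0.06], [0, 0, 0]], [0.1, [0.002, 0, -0.09], [0, 0, 0]], [0.1, [0.002, 0, -0.115], [0, 0, 0]], [0.1, [0.002, 0, -0.13], [0, 0, 0]], [0.1, [0.002, 0, -0.14], [0, 0, 0]], [0.1, [0.002, 0, -0.145], [0, 0, 0]], [0.1, [0.002, 0, -0.15], [0, 0, 0]], [0.1, [0.002, 0, -0.15], [0, 0, 0]]]}}

```text
t: 15.45
tool_pos: [0.5422, 0.0091, 0.0304]
tcp_rot: [-2.11, -2.292, -0.035]
contact_force: [-0.4, 0.4, 0.1]
finger_gap: 0.02
grip_force: 61.0
```

Emit:
{"api": "arm_command", "payload": {"motion": [[0.1, [0, 0, -0.003], [0, 0, 0]], [0.1, [0, 0, -0.003], [0, 0, 0]]]}}

```text
t: 15.65
tool_pos: [0.5422, 0.0092, 0.0289]
tcp_rot: [-2.11, -2.292, -0.035]
contact_force: [-0.6, 0.8, -0.9]
finger_gap: 0.0206
grip_force: 61.0
```

Emit:
{"api": "arm_command", "payload": {"motion": [[0.1, [0, 0, -0.003], [0, 0, 0]], [0.1, [0, 0, -0.003], [0, 0, 0]]]}}

```text
t: 15.85
tool_pos: [0.5427, 0.0091, 0.0275]
tcp_rot: [-2.111, -2.292, -0.036]
contact_force: [1.7, 1.4, 1.8]
finger_gap: 0.02
grip_force: 61.5
```

Emit:
{"api": "arm_command", "payload": {"motion": [[0.45, [0, 0, 0], [0, 0, 0]], [0.45, [0, 0, 0], [0, 0, 0]], [0.45, [0, 0, 0], [0, 0, 0]], [0.45, [0, 0, 0], [0, 0, 0]], [0.45, [0, 0, 0.05], [0, 0, 0]], [0.45, [0, 0, 0.1], [-0.02, 0, 0]], [0.45, [0, 0, 0.1], [-0.044, 0, 0]], [0.45, [0.005, -0.06, 0.1], [-0.044, 0, 0]], [0, [0.009, -0.11, 0.1], [-0.044, 0, 0]], [0, [0.009, -0.11, 0.1], [-0.044, 0, 0]], [0, [0.009, -0.11, 0.1], [-0.044, 0, 0]], [0, [0.009, -0.11, 0.1], [-0.044, 0, 0]], [0, [0.009, -0.11, 0.1], [-0.044, 0, 0]]]}}

```text
t: 17.15
tool_pos: [0.5464, -0.0452, 0.0772]
tcp_rot: [-2.125, -2.309, 0.005]
contact_force: [0.2, 0.3, 0.9]
finger_gap: -0.0
grip_force: 0.0
```

```bash
python3 - <<'E'
from h import *
o=get_obs();w=camera("wrist");print(o["t"],o["tool_pos"],o["tcp_rot"],o["finger_gap"],o["contact_force"])
np.savez("w5.npz",**w,**{k:o[k] for k in("tool_pos","tcp_rot")})
cv2.imwrite("pics/w5.png",w["frame"][:,:,::-1])
E
```

```text
17.15 [ 0.54639118 -0.04519432  0.07722473] [-2.12545381 -2.30912325  0.00511283] -2.1664642755907924e-06 [0.1977386  0.33483438 0.86363968]
```

View pics/w5.png

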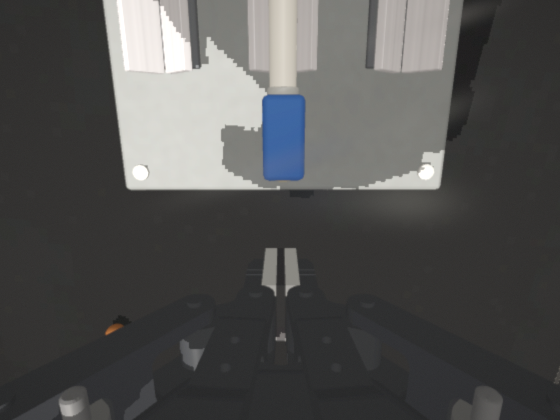

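```bash
cat >>h.py <<'E'
TH,T0=1.655,np.array([.5401,.0401]);EX=np.array([np.cos(TH),np.sin(TH)]);EY=np.array([-EX[1],EX[0]])
def tob(p): p=np.atleast_2d(p)[:,:2]-T0;return np.c_[p@EX,p@EY]*1e3
def tow(bx,by): return T0+EX*bx/1e3+EY*by/1e3
E
python3 - <<'E'
from h import *
c=dict(np.load("w5.npz"))
print(tob(toplane(c,[(284,179),(284,96)],.042,c)),tob(c["tool_pos"]),EX)
E
```

```text
[[-51.18483802  -0.58738244]
 [ -9.61570403  -0.49279962]] [[-85.52123663   0.90471862]] [-0.0841042   0.99645696]
```

Emit:
{"api": "arm_command", "payload": {"motion": [[0, [0, 0, -0.04], [0, 0, 0]], [0, [0, 0, -0.08], [0, 0, 0]], [0, [0, 0, -0.098], [0, 0, 0]], [0, [0, 0, -0.098], [0, 0, 0]], [0, [0, 0.015, -0.098], [0, 0, 0]], [0, [0, 0.03, -0.098], [0, 0, 0]], [0, [0, 0.036, -0.098], [0, 0, 0]], [0, [0, 0.04, -0.098], [0, 0, 0]], [0, [0, 0.043, -0.098], [0, 0, 0]], [0, [0, 0.045, -0.098], [0, 0, 0]]]}}

```text
t: 18.2
tool_pos: [0.5466, -0.0233, 0.0285]
tcp_rot: [-2.126, -2.309, 0.005]
contact_force: [0.7, 0.1, 0.2]
finger_gap: 0.0
grip_force: 0.0
```

Emit:
{"api": "arm_command", "payload": {"motion": [[0, [0, 0.002, 0], [0, 0, 0]], [0, [0, 0.004, 0], [0, 0, 0]]]}}

```text
t: 18.4
tool_pos: [0.5466, -0.0215, 0.0283]
tcp_rot: [-2.127, -2.309, 0.005]
contact_force: [0.3, -0.4, 0.3]
finger_gap: 0.0001
grip_force: 0.4
```

Emit:
{"api": "arm_command", "payload": {"motion": [[0, [0, 0.002, 0], [0, 0, 0]], [0, [0, 0.004, 0], [0, 0, 0]]]}}

```text
t: 18.6
tool_pos: [0.5465, -0.0194, 0.0283]
tcp_rot: [-2.127, -2.308, 0.005]
contact_force: [-0.2, -1.2, 0.9]
finger_gap: -0.0003
grip_force: 0.4
```

Emit:
{"api": "arm_command", "payload": {"motion": [[0, [0, 0.001, 0], [0, 0, 0]], [0, [0, 0.002, 0], [0, 0, 0]]]}}

```text
t: 18.8
tool_pos: [0.5465, -0.0184, 0.0283]
tcp_rot: [-2.126, -2.309, 0.005]
contact_force: [-0.2, -0.8, 0.6]
finger_gap: 0.0
grip_force: 0.4
```

Emit:
{"api": "arm_command", "payload": {"motion": [[0, [0, 0.001, 0], [0, 0, 0]], [0, [0, 0.002, 0], [0, 0, 0]]]}}

```text
t: 19.0
tool_pos: [0.5466, -0.0176, 0.0283]
tcp_rot: [-2.126, -2.309, 0.005]
contact_force: [-0.9, -7.6, 0.6]
finger_gap: 0.0003
grip_force: 3.9
```

Emit:
{"api": "arm_command", "payload": {"motion": [[0, [0, 0.001, 0], [0, 0, 0]], [0, [0, 0.002, 0], [0, 0, 0]]]}}

```text
t: 19.2
tool_pos: [0.5468, -0.0172, 0.0284]
tcp_rot: [-2.127, -2.31, 0.005]
contact_force: [-1.4, -16.8, 1.4]
finger_gap: 0.0
grip_force: 8.2
```

Emit:
{"api": "arm_command", "payload": {"motion": [[0, [0.002, -0.03, 0], [0, 0, 0]], [0, [0.002, -0.06, 0.05], [0, 0, 0]], [0.6, [0, -0.1, 0.15], [0, 0, 0]], [0.6, [-0.04, -0.19, 0.22], [0, 0, 0]], [0.6, [-0.06, -0.27, 0.3], [0, 0, 0]], [0.6, [-0.08, -0.35, 0.37], [0, 0, 0]], [0.6, [-0.09, -0.42, 0.44], [0, 0, 0]], [0.6, [-0.09, -0.5, 0.5], [0, 0, 0]], [0.6, [-0.09, -0.5, 0.54], [0, 0, 0]], [0.6, [-0.09, -0.5, 0.54], [0, 0, 0]]]}}

```text
t: 20.2
tool_pos: [0.5029, -0.2706, 0.3029]
tcp_rot: [2.128, 2.304, -0.003]
contact_force: [1.2, -0.5, -0.1]
finger_gap: 0.0512
grip_force: 0.0
```

```bash
sed -i 's/(45,80)/(45,92)/' h.py; python3 - <<'E'
from h import *
o=get_obs();w=camera("wrist");print(o["t"],o["tool_pos"],o["tcp_rot"],o["finger_gap"],o["contact_force"])
np.savez("w6.npz",**w,**{k:o[k] for k in("tool_pos","tcp_rot")})
cv2.imwrite("pics/w6.png",w["frame"][:,:,::-1])
E
```

```text
20.2 [ 0.50292556 -0.27059912  0.30293466] [ 2.12840817  2.30435529 -0.00287956] 0.05120172386875448 [ 1.20846315 -0.5001409  -0.09586655]
```

View pics/w6.png

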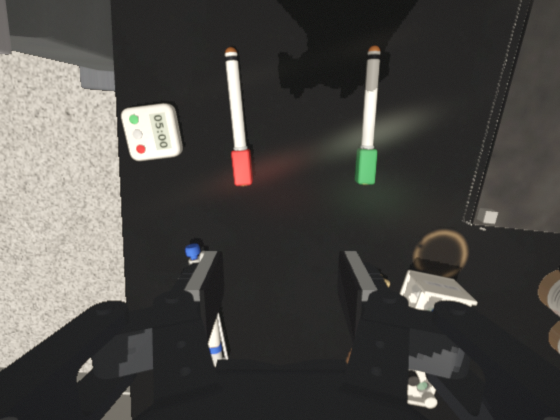

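Red head (242,168), tip (231,47); green head (367,167), tip (374,46). Both present and unobstructed.

```bash
python3 - <<'E'
from h import *
c=dict(np.load("w6.npz"))
e=elec(c,c,{"b":(231,46),"c":(374,45)})
for k,(G,y) in e.items(): print(k,end=" ");goto([*G,.006],y)
for k,b in (("g2",64),("g0",-64)):print(k,tow(-32,b),"push",tow(-85,b),tow(-58,b))
E
```

```text
b head px [242. 168.] H [ 0.4546 -0.2743] T [ 0.434  -0.1329] len(142) 143 grasp [ 0.4542 -0.2715] yaw 1.715
c no head
b t 20.2 shift [-0.0958 -0.0056 -0.5889] turn [ 0.003 -0.001  0.082] deg [ 0.1 -0.   3.7] q6~ -0.68
g2 [0.47901809 0.00283071] push [ 0.48347561 -0.04998151] [ 0.4812048  -0.02307717]
g0 [0.60656458 0.01359605] push [ 0.6110221  -0.03921617] [ 0.60875129 -0.01231183]
```

Emit:
{"api": "arm_command", "payload": {"motion": [[0.6, [-0.096, -0.007, -0.1], [0, 0, 0.08]], [0.6, [-0.096, -0.007, -0.2], [0, 0, 0.08]], [0.6, [-0.096, -0.007, -0.3], [0, 0, 0.08]], [0.6, [-0.096, -0.007, -0.4], [0, 0, 0.08]], [0.6, [-0.096, -0.007, -0.47], [0, 0, 0.08]], [0.6, [-0.096, -0.007, -0.53], [0, 0, 0.08]], [0.6, [-0.096, -0.007, -0.57], [0, 0, 0.08]], [0.6, [-0.096, -0.007, -0.594], [0, 0, 0.08]], [0.6, [-0.096, -0.007, -0.594], [0, 0, 0.08]], [0.1, [-0.096, -0.007, -0.594], [0, 0, 0.08]], [0.1, [-0.096, -0.007, -0.594], [0, 0, 0.08]], [0.1, [-0.096, -0.007, -0.594], [0, 0, 0.08]], [0.1, [-0.096, -0.007, -0.594], [0, 0, 0.08]], [0.1, [-0.096, -0.007, -0.594], [0, 0, 0.08]], [0.1, [-0.096, -0.007, -0.594], [0, 0, 0.08]]], "grip_force": 60}}

```text
t: 21.75
tool_pos: [0.4542, -0.2703, 0.0025]
tcp_rot: [-2.054, -2.376, 0.005]
contact_force: [-0.9, 0.8, 7.5]
finger_gap: 0.0206
grip_force: 59.3
```

Emit:
{"api": "arm_command", "payload": {"motion": [[0.1, [0, 0, 0.06], [0, 0, 0]], [0.1, [0, 0, 0.14], [0, 0, 0]], [0.1, [0, 0, 0.2], [0, 0, 0]], [0.1, [0.007, 0.08, 0.2], [0.01, 0, -0.02]], [0.1, [0.014, 0.16, 0.2], [0.02, 0, -0.04]], [0.1, [0.023, 0.25, 0.2], [0.03, 0, -0.06]], [0.1, [0.031, 0.34, 0.2], [0.044, 0, -0.078]], [0.1, [0.039, 0.43, 0.2], [0.044, 0, -0.078]], [0.1, [0.046, 0.5, 0.2], [0.044, 0, -0.078]], [0.1, [0.05, 0.546, 0.2], [0.044, 0, -0.078]], [0.1, [0.05, 0.546, 0.2], [0.044, 0, -0.078]], [0.1, [0.05, 0.546, 0.2], [0.044, 0, -0.078]]]}}

```text
t: 22.95
tool_pos: [0.4788, 0.0034, 0.1019]
tcp_rot: [-2.108, -2.296, -0.037]
contact_force: [-0.1, -1.0, -1.2]
finger_gap: 0.0208
grip_force: 59.1
```

```bash
python3 - <<'E'
from h import *
o=get_obs();w=camera("wrist");print(o["t"],o["tool_pos"],o["tcp_rot"],o["finger_gap"],tob(o["tool_pos"]))
np.savez("w7.npz",**w,**{k:o[k] for k in("tool_pos","tcp_rot")})
cv2.imwrite("pics/w7.png",w["frame"][:,:,::-1])
A=R.from_rotvec(o["tcp_rot"]).as_matrix();print(A[2].round(3),np.arctan2(A[1,0],A[0,0]))
E
```

```text
22.95 [0.47876797 0.00343498 0.10185414] [-2.10787489 -2.29583449 -0.03670414] 0.020848067618416653 [[-31.37683019  64.19841367]]
[ 0.034  0.001 -0.999] 1.656120309149149
```

View pics/w7.png

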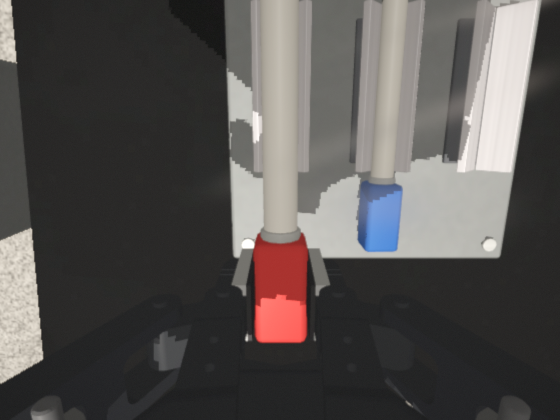

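Emit:
{"api": "arm_command", "payload": {"motion": [[0.1, [0.001, 0, -0.03], [0, 0, 0]], [0.1, [0.001, 0, -0.06], [0, 0, 0]], [0.1, [0.001, 0, -0.09], [0, 0, 0]], [0.1, [0.001, 0, -0.115], [0, 0, 0]], [0.1, [0.001, 0, -0.13], [0, 0, 0]], [0.1, [0.001, 0, -0.14], [0, 0, 0]], [0.1, [0.001, 0, -0.147], [0, 0, 0]], [0.1, [0.001, 0, -0.152], [0, 0, 0]], [0.1, [0.001, 0, -0.152], [0, 0, 0]]]}}

```text
t: 23.9
tool_pos: [0.4791, 0.0031, 0.0253]
tcp_rot: [-2.109, -2.294, -0.036]
contact_force: [-0.4, 0.9, -0.9]
finger_gap: 0.0212
grip_force: 59.1
```

Emit:
{"api": "arm_command", "payload": {"motion": [[0.1, [0, 0, -0.003], [0, 0, 0]], [0.1, [0, 0, -0.003], [0, 0, 0]]]}}

```text
t: 24.1
tool_pos: [0.4792, 0.0031, 0.0239]
tcp_rot: [-2.109, -2.294, -0.036]
contact_force: [-0.2, 0.6, -0.0]
finger_gap: 0.0204
grip_force: 59.1
```

Emit:
{"api": "arm_command", "payload": {"motion": [[0.1, [0, 0, -0.002], [0, 0, 0]], [0.45, [0, 0, -0.002], [0, 0, 0]], [0.45, [0, 0, -0.002], [0, 0, 0]], [0.45, [0, 0, -0.002], [0, 0, 0]], [0.45, [0, 0, -0.002], [0, 0, 0]], [0.45, [0, 0, 0.05], [0, 0, 0]], [0.45, [0, 0, 0.1], [-0.02, 0, 0]], [0.45, [0, 0, 0.1], [-0.044, 0, 0]], [0.45, [0.005, -0.06, 0.1], [-0.044, 0, 0]], [0, [0.009, -0.12, 0.1], [-0.044, 0, 0]], [0, [0.009, -0.12, 0.1], [-0.044, 0, 0]], [0, [0.009, -0.12, 0.1], [-0.044, 0, 0]], [0, [0.009, -0.12, 0.1], [-0.044, 0, 0]], [0, [0.009, -0.12, 0.1], [-0.044, 0, 0]]]}}

```text
t: 25.5
tool_pos: [0.4834, -0.0562, 0.0738]
tcp_rot: [-2.124, -2.311, 0.004]
contact_force: [-0.3, 0.0, 0.2]
finger_gap: 0.0001
grip_force: 0.0
```

```bash
python3 - <<'E'
from h import *
o=get_obs();w=camera("wrist");print(o["t"],o["tool_pos"],o["contact_force"],tob(o["tool_pos"]))
np.savez("w8.npz",**w,**{k:o[k] for k in("tool_pos","tcp_rot")})
for k in "ba":
  b=max(blobs(headmask(w["frame"],k)),key=cv2.contourArea);x,y,ww,hh=cv2.boundingRect(b);print(k,(x,y,ww,hh),tob(toplane(w,[(x+ww/2,y+hh),(x+ww/2,y)],.042,o)))
E
```

```text
25.5 [ 0.48337525 -0.05624514  0.07375077] [-0.34815057  0.02880046  0.23077046] [[-91.23299709  64.626808  ]]
b (261, 94, 44, 89) [[-58.34430052  63.69197765]
 [-14.57301278  63.82715195]]
a (377, 71, 60, 90) [[-46.86977093   0.68677958]
 [ -4.15095873   4.97238938]]
```

Emit:
{"api": "arm_command", "payload": {"motion": [[0, [0, 0, -0.04], [0, 0, 0]], [0, [0, 0, -0.08], [0, 0, 0]], [0, [0, 0, -0.092], [0, 0, 0]], [0, [0, 0, -0.092], [0, 0, 0]], [0, [-0.001, 0.015, -0.092], [0, 0, 0]], [0, [-0.003, 0.03, -0.092], [0, 0, 0]], [0, [-0.004, 0.038, -0.092], [0, 0, 0]], [0, [-0.004, 0.042, -0.092], [0, 0, 0]], [0, [-0.004, 0.046, -0.092], [0, 0, 0]], [0, [-0.005, 0.05, -0.092], [0, 0, 0]], [0, [-0.005, 0.054, -0.092], [0, 0, 0]], [0, [-0.005, 0.058, -0.092], [0, 0, 0]], [0, [-0.005, 0.06, -0.092], [0, 0, 0]], [0, [-0.005, 0.06, -0.092], [0, 0, 0]]]}}

```text
t: 26.95
tool_pos: [0.481, -0.0268, 0.0278]
tcp_rot: [-2.125, -2.311, 0.004]
contact_force: [-0.1, 0.6, 0.6]
finger_gap: 0.0002
grip_force: 0.0
```

Emit:
{"api": "arm_command", "payload": {"motion": [[0, [0, 0.002, 0], [0, 0, 0]], [0, [0, 0.003, 0], [0, 0, 0]]]}}

```text
t: 27.15
tool_pos: [0.481, -0.0254, 0.0278]
tcp_rot: [-2.125, -2.311, 0.004]
contact_force: [-1.3, -0.8, -0.6]
finger_gap: -0.0001
grip_force: 0.3
```

Emit:
{"api": "arm_command", "payload": {"motion": [[0, [0, 0.001, 0], [0, 0, 0]], [0, [0, 0.003, 0], [0, 0, 0]]]}}

```text
t: 27.35
tool_pos: [0.4811, -0.0239, 0.0278]
tcp_rot: [-2.125, -2.311, 0.004]
contact_force: [-0.6, -1.5, 0.1]
finger_gap: -0.0003
grip_force: 0.4
```

Emit:
{"api": "arm_command", "payload": {"motion": [[0, [0, 0.001, 0], [0, 0, 0]], [0, [0, 0.002, 0], [0, 0, 0]]]}}

```text
t: 27.55
tool_pos: [0.4812, -0.0231, 0.0278]
tcp_rot: [-2.125, -2.311, 0.004]
contact_force: [-1.4, -9.0, 1.7]
finger_gap: 0.0002
grip_force: 4.7
```

Emit:
{"api": "arm_command", "payload": {"motion": [[0, [0.002, -0.03, 0], [0, 0, 0]], [0, [0.002, -0.08, 0.05], [0, 0, 0]], [0.6, [0.02, -0.14, 0.14], [0, 0, 0]], [0.6, [0.05, -0.2, 0.22], [0, 0, 0]], [0.6, [0.1, -0.27, 0.3], [0, 0, 0]], [0.6, [0.13, -0.35, 0.37], [0, 0, 0]], [0.6, [0.16, -0.42, 0.44], [0, 0, 0]], [0.6, [0.16, -0.49, 0.5], [0, 0, 0]], [0.6, [0.16, -0.49, 0.54], [0, 0, 0]], [0.6, [0.16, -0.49, 0.54], [0, 0, 0]], [0.6, [0.16, -0.49, 0.54], [0, 0, 0]]]}}

```text
t: 28.65
tool_pos: [0.561, -0.268, 0.2979]
tcp_rot: [-2.126, -2.311, 0.003]
contact_force: [-0.4, -0.1, -0.6]
finger_gap: 0.0514
grip_force: 0.0
```

```bash
python3 - <<'E'
from h import *
o=get_obs();w=camera("wrist");print(o["t"],o["tool_pos"],o["tcp_rot"],o["finger_gap"],o["contact_force"])
np.savez("w9.npz",**w,**{k:o[k] for k in("tool_pos","tcp_rot")})
cv2.imwrite("pics/w9.png",w["frame"][:,:,::-1])
f=w["frame"];print(cv2.cvtColor(f,cv2.COLOR_RGB2HSV)[167,[290,300,310,320,330]])
c6=dict(np.load("w6.npz"));print(cv2.cvtColor(c6["frame"],cv2.COLOR_RGB2HSV)[[160,167,175],367])
E
```

```text
28.65 [ 0.56102323 -0.26804288  0.29792328] [-2.12634827 -2.31057316  0.00325814] 0.051400643468911315 [-0.43782454 -0.09946788 -0.60314782]
[[ 34  35  58]
 [ 37  38  61]
 [ 38  33  61]
 [ 66 106 210]
 [ 66 122 171]]
[[ 67 115 204]
 [ 66 117 203]
 [ 66 116 202]]
```

View pics/w9.png

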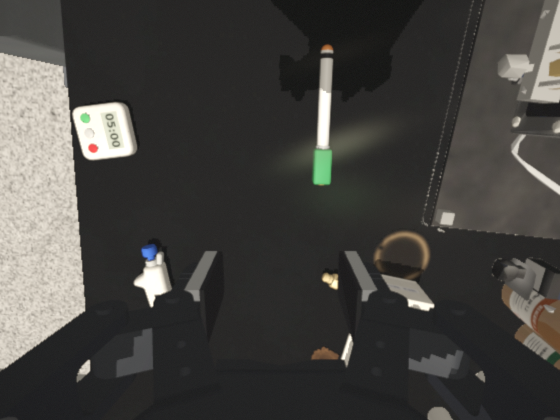

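Green head at (322,167), tip at (327,45), clear of everything; only the saturation threshold was too high.

```bash
sed -i 's/smin=120/smin=90/' h.py; python3 - <<'E'
from h import *
c=dict(np.load("w9.npz"))
e=elec(c,c,{"c":(327,44)})
for k,(G,y) in e.items(): print(k,end=" ");goto([*G,.005],y)
E
```

```text
c head px [322. 167.] H [ 0.6117 -0.2613] T [ 0.6021 -0.1187] len(142) 143 grasp [ 0.6115 -0.2584] yaw 1.638
c t 28.7 shift [ 0.1019  0.018  -0.584 ] turn [-0.    -0.005 -0.021] deg [-0.  -0.2 -0.9] q6~ -0.47
```

Emit:
{"api": "arm_command", "payload": {"motion": [[0.6, [0.102, 0.016, -0.1], [0, 0, -0.02]], [0.6, [0.102, 0.016, -0.2], [0, 0, -0.02]], [0.6, [0.102, 0.016, -0.3], [0, 0, -0.02]], [0.6, [0.102, 0.016, -0.4], [0, 0, -0.02]], [0.6, [0.102, 0.016, -0.47], [0, 0, -0.02]], [0.6, [0.102, 0.016, -0.53], [0, 0, -0.02]], [0.6, [0.102, 0.016, -0.565], [0, 0, -0.02]], [0.6, [0.102, 0.016, -0.583], [0, 0, -0.02]], [0.6, [0.102, 0.016, -0.583], [0, 0, -0.02]], [0.1, [0.102, 0.016, -0.583], [0, 0, -0.02]], [0.1, [0.102, 0.016, -0.583], [0, 0, -0.02]], [0.1, [0.102, 0.016, -0.583], [0, 0, -0.02]], [0.1, [0.102, 0.016, -0.583], [0, 0, -0.02]], [0.1, [0.102, 0.016, -0.583], [0, 0, -0.02]], [0.1, [0.102, 0.016, -0.583], [0, 0, -0.02]]], "grip_force": 60}}

```text
t: 30.2
tool_pos: [0.6131, -0.2604, 0.0082]
tcp_rot: [2.144, 2.295, -0.002]
contact_force: [0.3, 0.5, 7.5]
finger_gap: 0.0205
grip_force: 61.8
```

Emit:
{"api": "arm_command", "payload": {"motion": [[0.1, [0, 0, 0.06], [0, 0, 0]], [0.1, [0, 0, 0.14], [0, 0, 0]], [0.1, [0, 0, 0.2], [0, 0, 0]], [0.1, [-0.002, 0.08, 0.2], [0.01, 0, 0.02]], [0.1, [-0.004, 0.16, 0.2], [0.02, 0, 0.02]], [0.1, [-0.006, 0.25, 0.2], [0.03, 0, 0.02]], [0.1, [-0.008, 0.34, 0.2], [0.044, 0, 0.02]], [0.1, [-0.01, 0.43, 0.2], [0.044, 0, 0.02]], [0.1, [-0.012, 0.5, 0.2], [0.044, 0, 0.02]], [0.1, [-0.013, 0.548, 0.2], [0.044, 0, 0.02]], [0.1, [-0.013, 0.548, 0.2], [0.044, 0, 0.02]], [0.1, [-0.013, 0.548, 0.2], [0.044, 0, 0.02]]]}}

```text
t: 31.4
tool_pos: [0.6059, 0.0145, 0.1072]
tcp_rot: [-2.108, -2.296, -0.037]
contact_force: [-0.5, 0.3, -0.5]
finger_gap: 0.0206
grip_force: 60.8
```

```bash
python3 - <<'E'
from h import *
o=get_obs();w=camera("wrist");print(o["t"],o["tool_pos"],o["finger_gap"],tob(o["tool_pos"]))
np.savez("w10.npz",**w,**{k:o[k] for k in("tool_pos","tcp_rot")})
cv2.imwrite("pics/w10.png",w["frame"][:,:,::-1])
A=R.from_rotvec(o["tcp_rot"]).as_matrix();print(A[2].round(3),np.arctan2(A[1,0],A[0,0]))
E
```

```text
31.4 [0.60591596 0.0144504  0.10716546] 0.02058212340859536 [[-31.09412063 -63.4255363 ]]
[ 0.034  0.001 -0.999] 1.6559169082858467
```

View pics/w10.png

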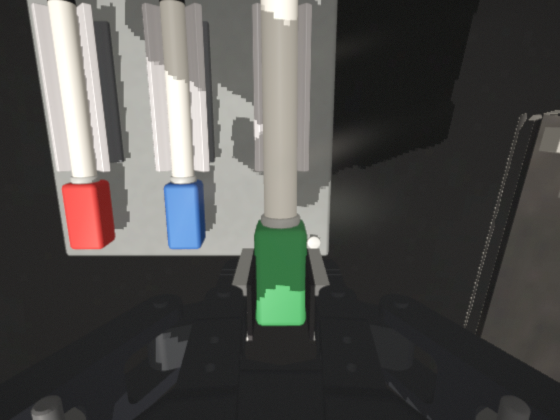

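Green is held over groove 0, aligned with it; red and blue lie in their grooves. Lower it.

Emit:
{"api": "arm_command", "payload": {"motion": [[0.1, [0.001, 0, -0.03], [0, 0, 0]], [0.1, [0.001, 0, -0.06], [0, 0, 0]], [0.1, [0.001, 0, -0.09], [0, 0, 0]], [0.1, [0.001, 0, -0.115], [0, 0, 0]], [0.1, [0.001, 0, -0.13], [0, 0, 0]], [0.1, [0.001, 0, -0.14], [0, 0, 0]], [0.1, [0.001, 0, -0.147], [0, 0, 0]], [0.1, [0.001, 0, -0.152], [0, 0, 0]], [0.1, [0.001, 0, -0.152], [0, 0, 0]]]}}

```text
t: 32.35
tool_pos: [0.6062, 0.0141, 0.0303]
tcp_rot: [-2.109, -2.294, -0.036]
contact_force: [0.9, -0.5, -1.1]
finger_gap: 0.0206
grip_force: 60.8
```

Emit:
{"api": "arm_command", "payload": {"motion": [[0.1, [0, 0, -0.003], [0, 0, 0]], [0.1, [0, 0, -0.003], [0, 0, 0]]]}}

```text
t: 32.55
tool_pos: [0.6063, 0.0141, 0.0291]
tcp_rot: [-2.109, -2.294, -0.036]
contact_force: [-0.5, -0.8, -0.4]
finger_gap: 0.0203
grip_force: 60.9
```

Emit:
{"api": "arm_command", "payload": {"motion": [[0.1, [0, 0, -0.002], [0, 0, 0]], [0.45, [0, 0, -0.002], [0, 0, 0]], [0.45, [0, 0, -0.002], [0, 0, 0]], [0.45, [0, 0, -0.002], [0, 0, 0]], [0.45, [0, 0, -0.002], [0, 0, 0]], [0.45, [0, 0, 0.05], [0, 0, 0]], [0.45, [0, 0, 0.1], [-0.02, 0, 0]], [0.45, [0, 0, 0.1], [-0.044, 0, 0]], [0.45, [0.005, -0.06, 0.1], [-0.044, 0, 0]], [0, [0.009, -0.12, 0.1], [-0.044, 0, 0]], [0, [0.009, -0.12, 0.1], [-0.044, 0, 0]], [0, [0.009, -0.12, 0.1], [-0.044, 0, 0]], [0, [0.009, -0.12, 0.1], [-0.044, 0, 0]], [0, [0.009, -0.12, 0.1], [-0.044, 0, 0]]]}}

```text
t: 33.95
tool_pos: [0.6105, -0.0451, 0.0788]
tcp_rot: [-2.124, -2.311, 0.004]
contact_force: [-0.3, -0.0, -0.2]
finger_gap: -0.0001
grip_force: 0.0
```

```bash
python3 - <<'E'
from h import *
o=get_obs();w=camera("wrist");print(o["t"],o["tool_pos"],o["contact_force"],tob(o["tool_pos"]))
np.savez("w11.npz",**w,**{k:o[k] for k in("tool_pos","tcp_rot")})
for k in "bac":
  b=max(blobs(headmask(w["frame"],k)),key=cv2.contourArea);x,y,ww,hh=cv2.boundingRect(b);print(k,(x,y,ww,hh),tob(toplane(w,[(x+ww/2,y+hh),(x+ww/2,y)],.042,o)))
E
```

```text
33.95 [ 0.61045423 -0.04508234  0.07876794] [-0.25001991 -0.03162413 -0.17834354] [[-90.79761916 -62.94077203]]
b (4, 73, 76, 88) [[-47.38094413  62.61666174]
 [ -4.19218407  54.56963937]]
a (135, 73, 55, 88) [[-47.28776079  -0.68773077]
 [ -4.14827922  -4.63436752]]
c (263, 86, 42, 86) [[-53.00222608 -64.40335892]
 [-10.11592002 -64.23355007]]
```

Emit:
{"api": "arm_command", "payload": {"motion": [[0, [0, 0, -0.04], [0, 0, 0]], [0, [0, 0, -0.08], [0, 0, 0]], [0, [0, 0, -0.102], [0, 0, 0]], [0, [0, 0, -0.102], [0, 0, 0]], [0, [-0.001, 0.015, -0.102], [0, 0, 0]], [0, [-0.003, 0.03, -0.102], [0, 0, 0]], [0, [-0.004, 0.038, -0.102], [0, 0, 0]], [0, [-0.004, 0.044, -0.102], [0, 0, 0]], [0, [-0.004, 0.048, -0.102], [0, 0, 0]], [0, [-0.005, 0.052, -0.102], [0, 0, 0]], [0, [-0.005, 0.055, -0.102], [0, 0, 0]], [0, [-0.005, 0.058, -0.102], [0, 0, 0]], [0, [-0.005, 0.06, -0.102], [0, 0, 0]], [0, [-0.005, 0.06, -0.102], [0, 0, 0]]]}}

```text
t: 35.4
tool_pos: [0.6081, -0.0159, 0.0278]
tcp_rot: [-2.125, -2.311, 0.004]
contact_force: [-0.2, -0.5, 0.6]
finger_gap: -0.0001
grip_force: 0.0
```

Emit:
{"api": "arm_command", "payload": {"motion": [[0, [0, 0.002, 0], [0, 0, 0]], [0, [0, 0.003, 0], [0, 0, 0]]]}}

```text
t: 35.6
tool_pos: [0.608, -0.0144, 0.0278]
tcp_rot: [-2.125, -2.311, 0.004]
contact_force: [-0.3, -0.4, 0.3]
finger_gap: -0.0004
grip_force: 0.4
```

Emit:
{"api": "arm_command", "payload": {"motion": [[0, [0, 0.001, 0], [0, 0, 0]], [0, [0, 0.002, 0], [0, 0, 0]]]}}

```text
t: 35.8
tool_pos: [0.608, -0.0134, 0.0278]
tcp_rot: [-2.125, -2.311, 0.004]
contact_force: [-0.3, -1.0, -0.7]
finger_gap: 0.0001
grip_force: 0.4
```

Emit:
{"api": "arm_command", "payload": {"motion": [[0, [0, 0.001, 0], [0, 0, 0]], [0, [0, 0.002, 0], [0, 0, 0]]]}}

```text
t: 36.0
tool_pos: [0.6081, -0.0125, 0.0278]
tcp_rot: [-2.125, -2.311, 0.004]
contact_force: [-0.1, -4.5, -0.2]
finger_gap: 0.0002
grip_force: 2.3
```

Emit:
{"api": "arm_command", "payload": {"motion": [[0, [0, 0.001, 0], [0, 0, 0]], [0, [0, 0.002, 0], [0, 0, 0]]]}}

```text
t: 36.2
tool_pos: [0.6082, -0.0121, 0.0279]
tcp_rot: [-2.125, -2.312, 0.005]
contact_force: [-0.8, -12.0, 0.6]
finger_gap: -0.0003
grip_force: 6.2
```

Emit:
{"api": "arm_command", "payload": {"motion": [[0, [0.002, -0.03, 0], [0, 0, 0]], [0, [0.002, -0.08, 0.05], [0, 0, 0]], [0.6, [0, -0.1, 0.15], [0, 0, 0]], [0.6, [-0.05, -0.1, 0.25], [0, 0, 0]], [0.6, [-0.1, -0.05, 0.35], [0, 0, 0]], [0.6, [-0.13, 0, 0.43], [0, 0, 0]], [0.6, [-0.13, 0, 0.5], [0, 0, 0]], [0.6, [-0.13, 0, 0.5], [0, 0, 0]], [0.6, [-0.13, 0, 0.5], [0, 0, 0]]]}}

```text
t: 37.1
tool_pos: [0.5436, -0.0117, 0.2792]
tcp_rot: [2.126, 2.313, -0.001]
contact_force: [-0.6, -0.7, -0.8]
finger_gap: 0.0513
grip_force: 0.0
```

```bash
cat >chk.py <<'E'
from h import *
import sys
o=get_obs();w=camera("wrist");print(o["t"],o["tool_pos"],o["contact_force"])
for k in "bac":
  bs=[]
  for b in blobs(headmask(w["frame"],k),100):
    x,y,ww,hh=cv2.boundingRect(b);bs.append(tob(toplane(w,[(x+ww/2,y+hh/2)],.042,o))[0].round(1))
  print(k,bs)
cv2.imwrite(f"pics/{sys.argv[1]}.png",w["frame"][:,:,::-1])
E
python3 chk.py w12; python3 -c "
from h import *
goto([*tow(184,0),.30],1.655-1.676)"
```

```text
37.1 [ 0.54363855 -0.01171738  0.27918153] [-0.61937341 -0.71828712 -0.76171306]
b [array([-24.9,  62.2])]
a [array([-24.9,  -0.7])]
c [array([-34.3, -63. ])]
t 37.1 shift [-0.0368  0.4705  0.0444] turn [-0.003 -0.003 -2.133] deg [ -0.1  -0.1 -96. ] q6~ 1.99
```

View pics/w12.png

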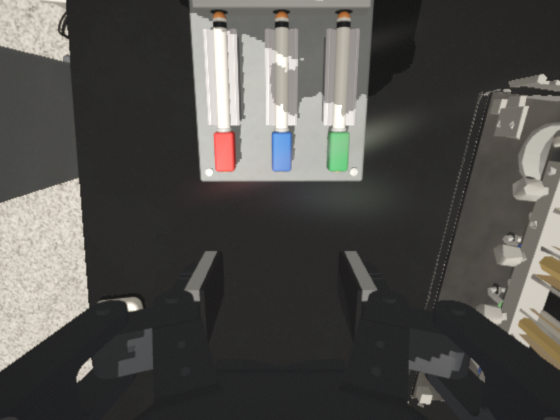

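Emit:
{"api": "arm_command", "payload": {"motion": [[0.8, [0, 0.05, 0.04], [0, 0, -0.15]], [0.8, [-0.01, 0.12, 0.04], [0, 0, -0.3]], [0.8, [-0.02, 0.2, 0.04], [0, 0, -0.45]], [0.8, [-0.03, 0.28, 0.04], [0, 0, -0.6]], [0.8, [-0.04, 0.36, 0.04], [0, 0, -0.75]], [0.8, [-0.04, 0.44, 0.04], [0, 0, -0.9]], [0.8, [-0.04, 0.47, 0.04], [0, 0, -1]], [0.8, [-0.04, 0.47, 0.04], [0, 0, -1]]]}}

```text
t: 37.95
tool_pos: [0.5225, 0.225, 0.2958]
tcp_rot: [-2.846, -1.321, 0.007]
contact_force: [0.6, -0.6, -0.9]
finger_gap: 0.0681
grip_force: 0.0
```

Emit:
{"api": "arm_command", "payload": {"motion": [[0.8, [0, 0, 0], [0, 0, -0.15]], [0.8, [0, 0, 0], [0, 0, -0.3]], [0.8, [0, 0, 0], [0, 0, -0.45]], [0.8, [0, 0, 0], [0, 0, -0.6]], [0.8, [0, 0, 0], [0, 0, -0.75]], [0.8, [0, 0, 0], [0, 0, -0.9]], [0.8, [0, 0, 0], [0, 0, -1]], [0.8, [0, 0, 0], [0, 0, -1]], [0.8, [0, 0, 0], [0, 0, -1]]]}}

```text
t: 38.85
tool_pos: [0.5231, 0.2226, 0.297]
tcp_rot: [-3.136, -0.136, 0.002]
contact_force: [-0.8, 0.5, 0.2]
finger_gap: 0.0684
grip_force: 0.0
```

```bash
python3 chk.py w13; python3 -c "
from h import *
goto([.524,.2234,.0585],1.655-1.676)"
```

```text
38.85 [0.52306021 0.2225538  0.29698729] [-0.83670618  0.45091619  0.22029564]
b [array([-24.8,  61.8])]
a [array([192.3, 140.2]), array([-23.2,  -1. ]), array([ 359.6, -163.2])]
c [array([-25.5, -63.8])]
t 38.9 shift [ 0.0018  0.0012 -0.4774] turn [-0.004 -0.001 -0.137] deg [-0.2 -0.1 -6.1] q6~ 1.99
```

Emit:
{"api": "arm_command", "payload": {"motion": [[0.8, [0.002, 0.001, -0.1], [0, 0, -0.137]], [0.8, [0.002, 0.001, -0.2], [0, 0, -0.137]], [0.8, [0.002, 0.001, -0.28], [0, 0, -0.137]], [0.8, [0.002, 0.001, -0.35], [0, 0, -0.137]], [0.8, [0.002, 0.001, -0.4], [0, 0, -0.137]], [0.8, [0.002, 0.001, -0.44], [0, 0, -0.137]], [0.8, [0.002, 0.001, -0.475], [0, 0, -0.137]], [0.8, [0.002, 0.001, -0.475], [0, 0, -0.137]], [0, [0.002, 0.001, -0.475], [0, 0, -0.137]], [0, [0.002, 0.001, -0.475], [0, 0, -0.137]], [0, [0.002, 0.001, -0.475], [0, 0, -0.137]], [0, [0.002, 0.001, -0.475], [0, 0, -0.137]], [0, [0.002, 0.001, -0.475], [0, 0, -0.137]], [0, [0.002, 0.001, -0.475], [0, 0, -0.137]], [0, [0.002, 0.001, -0.475], [0, 0, -0.137]], [0, [0.002, 0.001, -0.475], [0, 0, -0.137]]], "grip_force": 60}}

```text
t: 40.5
tool_pos: [0.5245, 0.224, 0.0613]
tcp_rot: [-3.138, 0.037, -0.002]
contact_force: [-0.7, -3.0, 10.2]
finger_gap: 0.011
grip_force: 59.0
```

```bash
python3 -c "from h import *;dialq()"
```

```text
40.5 [-0.79  0.14  0.06] [-0.7 -3.  10.2] 59.00317847728729 0.011035557336690125 [0.5245 0.224  0.0613]
q est -4.604158176391363 q6 1.9387421055751826
```

Emit:
{"api": "arm_command", "payload": {"motion": [[0, [0, 0, 0], [0, 0, 0.15]], [0, [0, 0, 0], [0, 0, 0.3]], [0, [0, 0, 0], [0, 0, 0.45]], [0, [0, 0, 0], [0, 0, 0.6]], [0, [0, 0, 0], [0, 0, 0.75]], [0, [0, 0, 0], [0, 0, 0.9]], [0, [0, 0, 0], [0, 0, 1]], [0, [0, 0, 0], [0, 0, 1]]]}}

```text
t: 41.3
tool_pos: [0.5245, 0.2239, 0.0613]
tcp_rot: [-2.912, -1.172, 0.001]
contact_force: [-1.2, -4.8, 12.0]
finger_gap: 0.0111
grip_force: 60.4
```

Emit:
{"api": "arm_command", "payload": {"motion": [[0, [0, 0, 0], [0, 0, 0.075]], [0, [0, 0, 0], [0, 0, 0.075]]]}}

```text
t: 41.5
tool_pos: [0.5245, 0.224, 0.0613]
tcp_rot: [-2.877, -1.255, 0.001]
contact_force: [-1.5, -3.9, 9.3]
finger_gap: 0.0108
grip_force: 59.9
```

```bash
python3 -c "from h import *;dialq()"
```

```text
41.5 [-0.76  0.14  0.01] [-1.5 -3.9  9.3] 59.939550161361694 0.010793770184301821 [0.5245 0.224  0.0613]
q est 7.115751702566497 q6 1.0927611502892842
```

Emit:
{"api": "arm_command", "payload": {"motion": [[0.9, [0, 0, 0], [0, 0, 0]], [0.9, [0, 0, 0], [0, 0, 0]], [0.9, [0, 0, 0], [0, 0, 0]], [0.9, [0, 0, 0], [0, 0, 0]], [0.9, [0, 0, 0], [0, 0, 0]], [0.9, [0, 0, 0.1], [0, 0, 0]], [0.9, [0, 0, 0.2], [0, 0, 0]], [0.9, [0, 0, 0.3], [0, 0, 0]], [0.9, [0, 0, 0.4], [0, 0, 0]], [0.9, [0, 0, 0.48], [0, 0, -0.15]], [0.9, [0, 0, 0.48], [0, 0, -0.3]], [0.9, [0, 0, 0.48], [0, 0, -0.45]], [0.9, [0, 0, 0.48], [0, 0, -0.6]], [0.9, [0, 0, 0.48], [0, 0, -0.75]], [0.9, [0, 0, 0.48], [0, 0, -0.9]], [0.9, [0, 0, 0.48], [0, 0, -1]], [0.9, [0, 0, 0.48], [0, 0, -1]]]}}

```text
t: 43.2
tool_pos: [0.524, 0.2241, 0.3002]
tcp_rot: [-3.138, -0.053, 0.001]
contact_force: [0.2, -0.3, -0.4]
finger_gap: 0.0772
grip_force: 0.0
```

```bash
python3 chk.py w14; python3 - <<'E'
from h import *
o=get_obs();w=camera("wrist");im=w["frame"];g=cv2.cvtColor(im,cv2.COLOR_RGB2GRAY)
# white line: sample bar-top half-line brightness over dial angle
for q in np.arange(0,2.95,.4189/2):
    a=TH+np.pi-q;P=[[.5243+r*np.cos(a),.2236+r*np.sin(a),.083] for r in np.arange(.006,.024,.002)]
    uv=proj(w,P,o).round().astype(int);print(round(q/.4189,1),int(np.mean([g[v,u] for u,v in uv])),end=" | ")
# stop-bar face and tips profile along bench x at z=.032/.046 between and on grooves
print()
for by in(-64,-32,0,32,64):
    X=np.arange(100,145,1.5);P=np.array([[*tow(x,by),.046 if abs(by)==32 else .032] for x in X])
    uv=proj(w,P,o).round().astype(int);print(by,[int(g[v,u]) for u,v in uv])
E
```

```text
43.2 [0.52396394 0.22407166 0.30021712] [ 0.22366189 -0.27612027 -0.39120234]
b [array([-25.3,  61.7])]
a [array([192.2, 140.2]), array([-22.8,  -1.5]), array([ 359.4, -169.6])]
c [array([-25.6, -64.4])]
0.0 97 | 0.5 91 | 1.0 90 | 1.5 148 | 2.0 253 | 2.5 120 | 3.0 104 | 3.5 101 | 4.0 98 | 4.5 102 | 5.0 92 | 5.5 95 | 6.0 87 | 6.5 88 | 7.0 92 | 
-64 [136, 84, 76, 92, 243, 254, 225, 126, 110, 99, 73, 76, 89, 93, 214, 237, 239, 234, 232, 230, 219, 110, 91, 90, 92, 93, 93, 94, 94, 106]
-32 [186, 186, 186, 186, 185, 185, 185, 186, 186, 185, 185, 186, 186, 185, 184, 182, 220, 236, 233, 232, 228, 207, 163, 137, 137, 136, 133, 132, 130, 130]
0 [167, 95, 83, 135, 242, 254, 231, 134, 118, 112, 102, 135, 156, 161, 171, 239, 239, 236, 235, 230, 199, 143, 113, 113, 114, 115, 125, 130, 125, 143]
32 [181, 182, 182, 183, 183, 183, 182, 180, 180, 182, 182, 182, 182, 182, 184, 199, 229, 235, 232, 231, 228, 217, 140, 138, 139, 139, 145, 142, 140, 138]
64 [195, 119, 117, 146, 229, 243, 172, 143, 135, 127, 119, 165, 176, 178, 203, 230, 231, 229, 227, 223, 202, 119, 115, 117, 116, 116, 115, 113, 113, 113]
```

```bash
python3 -c "from bench import hand_in;print(hand_in())"
```

```text
the job is handed in; nothing more can be done
None
```

The job is handed in: I turned the dial to its zero stop and then four clicks clockwise, pushed all three electrodes against the bar in their own grooves (green 0, blue 1, red 2), and turned the dial back to two clicks, with the last images showing the bar standing clear and no contact with the bottle or beaker.

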